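# Set up the pickle press

### The arm

A 6-joint arm with a two-finger parallel gripper is mounted at the origin on the work surface. World frame = base frame: x ahead of the robot, y to its left, z up, the work surface at z = 0. Lengths are in m, angles in degrees, forces in N, time in s.
With the tool pointing down it reaches from about 0.4 to 0.825 m from the base axis. Payload 7 kg.
Tool frame: the origin (TCP) lies between the finger pads; the fingertips stand 11 mm ahead of it and the grasp point (between the pads) lies 8 mm behind it; z points along the fingers, y is the direction in which the jaws open and shut (so a half turn about z gives the same grasp; the last joint's range is limited). The gripper opens to 88 mm and grips with 3 to 60 N. Pads are 19 mm wide; open, the fingers measure 130 mm over their backs; the gripper's body (78 mm by 193 mm) begins 47 mm behind the grasp point.
Start: joints at [84.059, 20.546, 0.682, 0, -70.136, -16.507], TCP at [0.258, 0.624, 0.238] pointing down, gripper open.
Joint ranges: [-176.03, 176.03], [-82.01, 121.73], [-58.28, 71.71], [-173.87, 95.51], [-174.79, -0.11], [-173.66, 173.66]. Speed limits (degrees/s): [136.94, 136.94, 172.46, 180, 180, 180].

### API

Orientations are given as [roll, pitch, yaw] about the fixed x, y, z axes, in that order (R = Rz(yaw) Ry(pitch) Rx(roll)).
In Python, from plant import r gives the robot as it stands.
- The arm moves only by the shell command python3 -m inch 'ROWS' [OPENING] [FORCE]. ROWS is JSON, a list of rows, each an object of numbers: "x", "y", "z": the shift along the tool's x, y, z as a fraction of full scale; "yaw": the turn about the tool's z as a fraction of full scale. In form: [{"x": .., "y": .., "z": .., "yaw": ..}, ...]. A call has 1 to 5 rows; each row shifts and turns the pose as measured when the row begins, along the tool's axes as they then stand; what a row does not reach is not made up. Full scale, the value 1, is 0.025 m for a shift and 4 degrees for a turn. A row lasts 1/12 s, in which the tool goes at most 41.7 mm and 7.16 degrees, less where a joint would pass 70% of its speed; a pose out of reach is approached as far as the arm can. A call with a number of a shift or a turn outside -1 to 1 is refused whole. A call with a gripper value outside its range is refused whole. OPENING is the opening, from -1 (shut) to 1 (fully open), set as the call begins (- or left out, the last holds). The fingers move at their own pace and stop on an object; FORCE is the grip in N (left out, the last holds). Time passes only in rows, so rows that do not move let the fingers close. It gives the time, the measured TCP pose, the force and the opening at its end, in the units of the state.
- r.get_state(): the state, without advancing time (a new reading comes with each control period).
- r.capture(name): name is "scene" or "top"; returns (picture, depth): 480x640x3 uint8, red, green, blue; 480x640 float32, m along the optical axis (not along the pixel's ray), 0 where there is no reading.
- r.camera_info(name): a dict with "mtx" (3x3 intrinsics, pixels), "pose" (4x4, takes a point from camera to world coordinates). Camera axes: x right, y down, z forward; pixel columns grow to the right and rows downward; lengths in m; the calibration is good to about 2 mm. A picture is of the moment at which its call begins. camera_info takes no time and is no camera call.
- r.close_job(): hands the job in, once; it reports no verdict.
The state is a dict: "time_s": time; "joints": joint angles; "qd": joint speeds; "joint_torque": joint torques, N m; "tcp_pos": TCP position; "eef_rot": TCP orientation; "contact_force": force on the tool from outside, world axes, zero at the start; "moment": the same for the moment, N m; "gripper_width": finger opening in m.
Only numpy, scipy, OpenCV 4.12 (cv2) and the standard library are available. Lean on these libraries where they do the work, as an engineer would, in place of code of your own. Each camera call takes 0.05 s, during which the arm holds its last target. There are 200 camera calls.

### The job

Get the pickle press working. First swap the egg cup under its drain outlet with the steel beaker on the other cork mat, so that each stands upright on the middle of the other's mat; then pull the stiff drain gate 40 mm open, to the black lines; and only after that slide every C-shaped weight on the bench sideways through its gap onto the press rod and leave them lying flat, stacked around the rod. Leave the bento box, toothpick holder and bottle where they are.

Things in the scene. Friction and masses are not known exactly. Their poses are not given: they have to be found in the camera images.
- press: White square pickle press, fixed: tub 130 x 130 mm, flat top 70 mm high. Origin: centre of its underside; x, y along its sides, z up; its yaw varies up to 0.25 rad. On its -x face (to the robot) is a small drain outlet, 58 mm up, nearly flush. On its -y face is the drain gate, with white runners 30 mm high, inner faces 60 mm apart, reaching 125 mm out from the tub's face.
- rod_top (a point): Top middle of the wooden knob, 216 mm above the bench, at the head of the press's upright steel rod. The rod, 10 mm thick, stands on the press's z axis in the middle of the flat top; the knob is 44 mm across and spans 190 to 216 mm above the bench. So a weight gets onto the rod only sideways, between 70 and 190 mm.
- drip_spot (a point): Centre of the round cork mat (72 mm across, a flat 1 mm look only) on the bench under the drain outlet, 110 mm from the rod on the press's -x side. The egg cup stands here at the start; vessels stand with their underside at bench height z = 0.
- gate (a joint): How far the drain gate is pulled open (m): 0 shut, 0.070 at most; it opens along the press's -y; starts 0 to 0.010. Stiff: about 8 N of sliding friction plus drag of 20 N per m/s; stays where it is left. A black line across each white runner shows where the middle of the handle is when the gate is 40 mm open.
- gate_handle (a point): Middle of the top of the gate's upright grey handle, 73 mm above the bench. The handle is a block 30 mm along the press's x, 14 mm along its y, with its free height from 29 to 73 mm; shut, its middle is 110 mm from the rod on the press's -y side (45 mm from the tub's face).
- mat: The other round cork mat, 80 mm across, flat on the bench to the robot's right (-y). Origin: its centre, at bench height. The beaker stands here at the start.
- eggcup: White ceramic egg cup on a foot, 60 mm high, bowl nearly straight, 48 mm across at 30 mm height and 50 mm at the rim, foot 44 mm across; 100 g. Origin: centre of its underside, z up.
- beaker: Plain straight steel beaker, 55 mm high, up to 58 mm across at the rim, 3 mm wall; 120 g. Origin: centre of its underside, z up.
- weight0: Open C-shaped terracotta weight lying flat, 20 mm thick, 250 g; may be absent. Origin: on the underside, at the centre of the C's hole. C 72 mm across outside, hole 34 mm, a 22 mm gap on the +x side. A tail 24 mm wide runs along -x to 95 mm from the origin (clear of the C from 38 mm): grip it from above across its width, about 75 mm from the origin. At first left (+y), gap away from the robot.
- weight1: Open C-shaped terracotta weight lying flat, 20 mm thick, 250 g; may be absent. Origin: on the underside, at the centre of the C's hole. C 72 mm across outside, hole 34 mm, a 22 mm gap on the +x side. A tail 24 mm wide runs along -x to 95 mm from the origin (clear of the C from 38 mm): grip it from above across its width, about 75 mm from the origin. At first left (+y), gap away from the robot.
- weight2: Open C-shaped terracotta weight lying flat, 20 mm thick, 250 g; may be absent. Origin: on the underside, at the centre of the C's hole. C 72 mm across outside, hole 34 mm, a 22 mm gap on the +x side. A tail 24 mm wide runs along -x to 95 mm from the origin (clear of the C from 38 mm): grip it from above across its width, about 75 mm from the origin. At first left (+y), gap away from the robot.
- weight3: Open C-shaped terracotta weight lying flat, 20 mm thick, 250 g; may be absent. Origin: on the underside, at the centre of the C's hole. C 72 mm across outside, hole 34 mm, a 22 mm gap on the +x side. A tail 24 mm wide runs along -x to 95 mm from the origin (clear of the C from 38 mm): grip it from above across its width, about 75 mm from the origin. At first left (+y), gap away from the robot.
- bento: Bystander: closed pink bento box, 114 x 174 mm, 56 mm high. Origin: centre of its underside.
- toothpicks: Bystander: bamboo toothpick holder, 48 mm across, 78 mm high. Origin: centre of its underside.
- vinegar: Bystander: amber glass bottle, 56 mm across, 160 mm high. Origin: centre of its underside.

How it is judged:
By the outcome, as a careful person would: the job done as asked, in the order asked, and still so for the second after the job is handed in, with the robot touching nothing.
Of weight0, weight1, weight2, weight3 only 2 to 4 are there at a start; the rules pass over those that are not, and their reading is None.
At some moment in a run one of beaker, eggcup may be knocked a few centimetres aside while the robot is not near it.
It also fails if it takes over 210 s, if anything falls off the work surface, if the arm or the gripper's body presses on something with over 40 N, if the wrist force passes 120 N, or if a joint passes its speed limit or range.

## Working session

There is one attempt and no reset: what is moved stays moved. The work goes in short steps, Python scripts to look and compute and a shell command to move; the robot and the scene stay as the last step left them, time stands still between calls to the robot, and variables do not carry over. Pictures are saved under pics/ and viewed, about 12 in all and at most 16, crops included, and the job is handed in when it is done.

```bash
ls; mkdir -p pics; python3 - <<'E'
from plant import r
import cv2,numpy as np
for n in ("scene","top"):
    p,d=r.capture(n); cv2.imwrite(f"pics/{n}0.png",p[:,:,::-1]); np.save(f"pics/{n}0.npy",d)
    i=r.camera_info(n); print(n,np.round(i["mtx"],1).tolist(),np.round(i["pose"],3).tolist())
print(r.get_state())
E
```

```text
pics
scene [[485.0, 0.0, 323.2], [0.0, 485.0, 242.7], [0.0, 0.0, 1.0]] [[-0.841, 0.322, -0.435, 1.168], [0.541, 0.498, -0.677, 0.801], [-0.001, -0.805, -0.593, 0.911], [0.0, 0.0, 0.0, 1.0]]
top [[567.4, 0.0, 321.0], [0.0, 567.4, 238.8], [0.0, 0.0, 1.0]] [[-0.002, -0.998, 0.066, 0.515], [-1.0, 0.002, -0.01, -0.064], [0.01, -0.066, -0.998, 1.421], [0.0, 0.0, 0.0, 1.0]]
{'time_s': 0.1, 'joints': array([ 8.40590258e+01,  2.05873706e+01,  6.39018638e-01, -1.78041610e-02,
       -7.01349565e+01, -1.65049107e+01]), 'qd': array([ 0.01806301, -0.14751253,  0.12903212,  0.04259266,  0.10700006,
       -0.05196199]), 'joint_torque': array([-1.41344633e-03, -5.84164739e+01,  2.93752152e+01,  7.01564983e+00,
        1.01522266e-02, -5.13149485e-05]), 'tcp_pos': array([0.25760676, 0.62345932, 0.23671566]), 'eef_rot': array([ 1.79915369e+02, -7.62166736e-03, -2.24519415e+01]), 'contact_force': array([-0.09813114,  0.73671765,  0.14277984]), 'moment': array([-0.04081294,  0.03340374, -0.00238933]), 'gripper_width': 0.0877411488076189}
```

View pics/top0.png

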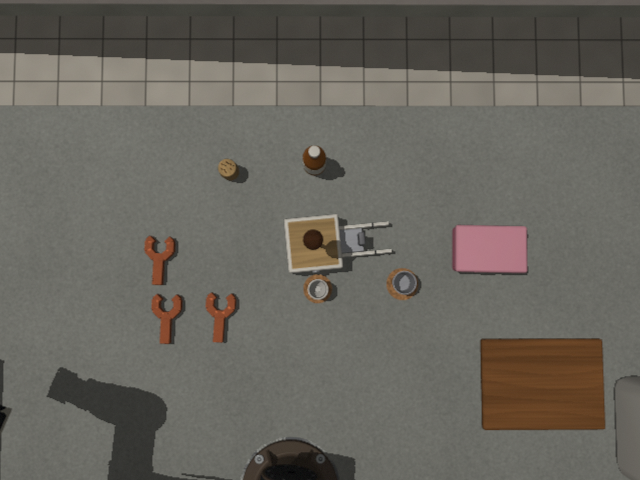

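View pics/scene0.png

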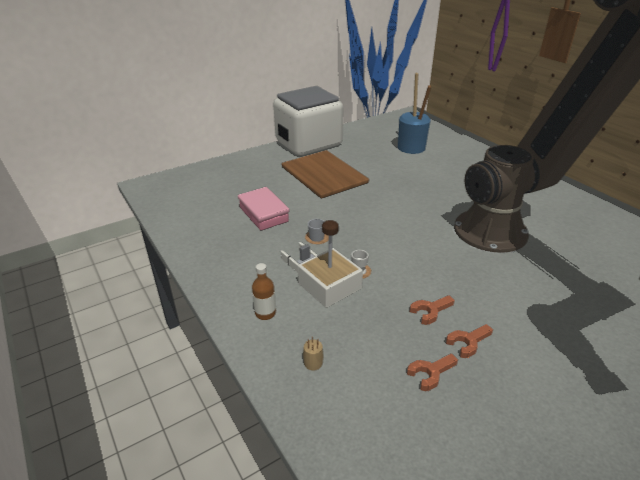

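Top view: the press rod knob is at (313,240), the egg cup at (318,289), the beaker at (403,284), and three weights at about (159,260), (166,318) and (221,316). Now I'll measure them.

```bash
cat > h.py <<'E'
from plant import r
import cv2,numpy as np
I={n:r.camera_info(n) for n in("scene","top")}
def ray(px,z,n="top"):
    px=np.atleast_2d(px).astype(float); K=np.array(I[n]["mtx"]);T=np.array(I[n]["pose"])
    d=np.c_[(px[:,0]-K[0,2])/K[0,0],(px[:,1]-K[1,2])/K[1,1],np.ones(len(px))]@T[:3,:3].T
    return (T[:3,3]+d*((z-T[2,3])/d[:,2])[:,None])
def proj(P,n="top"):
    P=np.atleast_2d(P).astype(float);K=np.array(I[n]["mtx"]);T=np.array(I[n]["pose"])
    c=(P-T[:3,3])@T[:3,:3]; return np.c_[K[0,0]*c[:,0]/c[:,2]+K[0,2],K[1,1]*c[:,1]/c[:,2]+K[1,2]]
def big(p,x,y,w,h,f,name): cv2.imwrite(f"pics/{name}.png",cv2.resize(p[y:y+h,x:x+w,::-1],None,fx=f,fy=f,interpolation=cv2.INTER_NEAREST))
def weights(p):
    hsv=cv2.cvtColor(p,cv2.COLOR_RGB2HSV); m=((hsv[...,0]<12)&(hsv[...,1]>130)&(hsv[...,2]>70)).astype(np.uint8)
    cs,_=cv2.findContours(m,cv2.RETR_EXTERNAL,cv2.CHAIN_APPROX_NONE); out=[]
    for c in cs:
        if cv2.contourArea(c)<300: continue
        mk=np.zeros(m.shape,np.uint8);cv2.drawContours(mk,[c],-1,1,-1);mk&=m
        ys,xs=np.nonzero(mk);P=ray(np.c_[xs,ys],.02)[:,:2]
        w=np.linalg.eigh(np.cov(P.T))[1][:,1]
        a=np.arctan2(w[1],w[0])
        if np.cos(a)<0:a+=np.pi
        u=np.array([np.cos(a),np.sin(a)]);v=np.array([-u[1],u[0]])
        t=P@u
        b=t.min()+.03; tail=P[(t<t.min()+.045)]; 
        k=np.polyfit(tail@u,tail@v,1)  # tail line
        o=u*((t.max()+t.min())/2+.0303)+v*((P@v).min()+(P@v).max())/2
        out.append((o.round(4),np.degrees(a).round(1),np.degrees(a+np.arctan(k[0])).round(1),round(np.ptp(t),4),round(np.ptp(P@v),4)))
    return out
E
python3 - <<'E'
from h import *
p=cv2.imread("pics/top0.png")[:,:,::-1].copy()
for w in weights(p): print(w)
print(weights.__name__)
hsv=cv2.cvtColor(p,cv2.COLOR_RGB2HSV)
# press rim
m=((hsv[...,2]>150)&(hsv[...,1]<50)).astype(np.uint8);m[:, :280]=0;m[:,343:]=0;m[:205]=0;m[276:]=0
ys,xs=np.nonzero(m);rc=cv2.minAreaRect(np.c_[xs,ys].astype(np.float32));print("rim px",rc,ray(rc[0],.07))
bx=ray(cv2.boxPoints(rc),.07)[:,:2];print(bx.round(4), np.degrees(np.arctan2(*(np.roll(bx,-1,0)-bx).T[::-1])).round(1))
big(p,270,205,170,110,4.7,"crop0")
E
```

```text
(array([0.442 , 0.3028]), np.float64(358.5), np.float64(359.1), np.float64(0.1171), np.float64(0.0694))
(array([0.4453, 0.1702]), np.float64(356.8), np.float64(355.1), np.float64(0.1164), np.float64(0.0709))
(array([0.5853, 0.3224]), np.float64(357.5), np.float64(358.2), np.float64(0.1174), np.float64(0.0703))
weights
rim px ((312.62872314453125, 242.787109375), (53.035484313964844, 52.83647537231445), 84.2894058227539) [[ 0.59423646 -0.05676127  0.07      ]]
[[ 6.512e-01  1.230e-02]
 [ 6.637e-01 -1.135e-01]
 [ 5.375e-01 -1.255e-01]
 [ 5.253e-01 -5.000e-04]] [ -84.3 -174.6   95.6    5.8]
```

View pics/crop0.png

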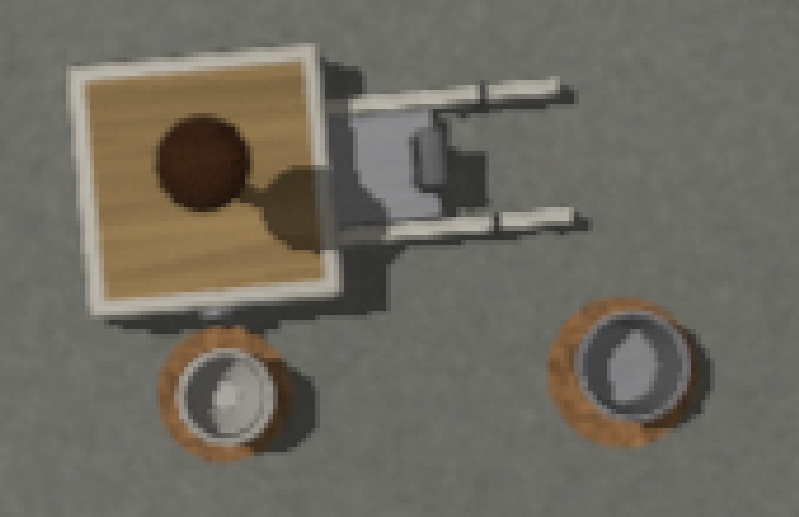

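The crop shows mats centred at about (225,395) and (623,371), the egg cup rim at (227,396), the beaker rim at (634,366), and the handle top at (430,154). There are black lines on the runners at x≈490.

```bash
python3 - <<'E'
import re
s=open("h.py").read().replace("/2+.0303","/2+.0343");open("h.py","w").write(s)
from h import *
p=cv2.imread("pics/top0.png")[:,:,::-1].copy()
for w in weights(p):
    o,a=w[0],np.radians(w[1]); print("w",w, "grip",(o-.075*np.array([np.cos(a),np.sin(a)])).round(4))
f=lambda x,y,z:ray([x/4.7+270-.4,y/4.7+205-.4],z)[0].round(4)
print("rim",f(205,178.75,.07)," knob",f(203,163,.216)); print("mat1",f(225,395,0),"mat2",f(623,371.5,0))
print("cup",f(227,396,.06),"beak",f(634,366,.055),"handle",f(430,154,.073))
for c in ((482,95),(496,222)): print("line",f(*c,.03))
E
```

```text
w (array([0.446 , 0.3027]), np.float64(358.5), np.float64(359.1), np.float64(0.1171), np.float64(0.0694)) grip [0.371  0.3047]
w (array([0.4493, 0.17  ]), np.float64(356.8), np.float64(355.1), np.float64(0.1164), np.float64(0.0709)) grip [0.3744 0.1742]
w (array([0.5893, 0.3222]), np.float64(357.5), np.float64(358.2), np.float64(0.1174), np.float64(0.0703)) grip [0.5144 0.3255]
rim [ 0.5946 -0.0582  0.07  ]  knob [ 0.5931 -0.0579  0.216 ]
mat1 [ 0.4837 -0.0683  0.    ] mat2 [ 0.4956 -0.28    0.    ]
cup [ 0.4845 -0.0691  0.06  ] beak [ 0.4992 -0.2773  0.055 ] handle [ 0.6068 -0.1722  0.073 ]
line [ 0.6406 -0.2032  0.03  ]
line [ 0.574  -0.2099  0.03  ]
```

```bash
cat > go.py <<'E'
# python3 go.py x y z yaw : remaining shift in tool axes, in full-scale units
import sys,numpy as np
from plant import r
from scipy.spatial.transform import Rotation as R
x,y,z,w=map(float,sys.argv[1:5]);s=r.get_state()
M=R.from_euler("xyz",s["eef_rot"],degrees=True).as_matrix()
d=M.T@(np.array([x,y,z])-s["tcp_pos"])/.025
dw=-((w-s["eef_rot"][2]+180)%360-180)/4
# shifts if the turn is made first
t=np.radians(-dw*4);q=np.array([[np.cos(np.radians(w)),np.sin(np.radians(w))],[np.sin(np.radians(w)),-np.cos(np.radians(w))]])@(np.array([x,y])-s["tcp_pos"][:2])/.025
print("units now",d.round(2),"yaw",dw.round(2),"after turn xy",q.round(2),"|tcp",s["tcp_pos"].round(4),s["eef_rot"].round(2),"F",s["contact_force"].round(1),"w",round(s["gripper_width"],4),"t",round(s["time_s"],1))
E
python3 -m inch '[{"yaw":-1},{"yaw":-1},{"yaw":-1},{"yaw":-1},{"yaw":-1}]' 1 20; python3 -m inch '[{"yaw":-1},{"yaw":-1},{}]'; python3 go.py .4845 -.069 .15 5.8
```

```text
units now [18.97 22.13  3.5 ] yaw -7.06 after turn xy [ 6.23 28.47] |tcp [0.2576 0.6235 0.2367] [ 1.7992e+02 -1.0000e-02 -2.2450e+01] F [-0.1  0.7  0.1] w 0.0877 t 0.1validation failed for argument at $[0]...
validation failed for argument at $[0]...
```

```bash
python3 -m inch '[{"x":0,"y":0,"z":0,"yaw":-1},{"x":0,"y":0,"z":0,"yaw":-1},{"x":0,"y":0,"z":0,"yaw":-1},{"x":0,"y":0,"z":0,"yaw":-1},{"x":0,"y":0,"z":0,"yaw":-1}]' 1 20; python3 -m inch '[{"x":0,"y":0,"z":0,"yaw":-1},{"x":0,"y":0,"z":0,"yaw":-1},{"x":0,"y":0,"z":0,"yaw":0}]'; python3 go.py .4845 -.069 .15 5.8
```

```text
time_s: 0.52
tcp_pos: [0.2571, 0.6221, 0.2338]
eef_rot: [179.6, 0.1, -1.8]
contact_force: [-0.6, -0.0, 0.1]
gripper_width: 0.0878
time_s: 0.77
tcp_pos: [0.2568, 0.6213, 0.232]
eef_rot: [179.5, 0.2, 6.8]
contact_force: [-0.4, 0.3, 0.3]
gripper_width: 0.0873
units now [ 5.77 28.47  3.51] yaw 0.26 after turn xy [ 6.27 28.39] |tcp [0.2568 0.6213 0.232 ] [179.48   0.23   6.84] F [-0.4  0.3  0.3] w 0.0873 t 0.8
```

```bash
python3 -m inch '[{"x":0.22,"y":1,"z":0,"yaw":0.26},{"x":0.22,"y":1,"z":0,"yaw":0},{"x":0.22,"y":1,"z":0,"yaw":0},{"x":0.22,"y":1,"z":0,"yaw":0},{"x":0.22,"y":1,"z":0,"yaw":0}]'; for k in 1 2 ; do python3 -m inch '[{"x":0.22,"y":1,"z":0,"yaw":0},{"x":0.22,"y":1,"z":0,"yaw":0},{"x":0.22,"y":1,"z":0,"yaw":0},{"x":0.22,"y":1,"z":0,"yaw":0},{"x":0.22,"y":1,"z":0,"yaw":0}]'|grep -v time; done; python3 go.py .4845 -.069 .15 5.8
```

```text
time_s: 1.18
tcp_pos: [0.2958, 0.4984, 0.2288]
eef_rot: [179.2, 0.3, 5.3]
contact_force: [0.6, -0.2, -0.6]
gripper_width: 0.0877
tcp_pos: [0.3347, 0.3691, 0.2293]
eef_rot: [179.1, 0.4, 4.5]
contact_force: [-0.0, -0.4, 0.6]
gripper_width: 0.0879
tcp_pos: [0.3715, 0.2393, 0.2309]
eef_rot: [179.1, 0.4, 3.8]
contact_force: [1.6, 0.3, 0.6]
gripper_width: 0.0877
units now [ 3.72 12.55  3.41] yaw -0.5 after turn xy [ 3.25 12.73] |tcp [0.3715 0.2393 0.2309] [179.07   0.39   3.78] F [1.6 0.3 0.6] w 0.0877 t 2.0
```

```bash
for k in 1 2 ; do python3 -m inch '[{"x":0.25,"y":1,"z":0,"yaw":-0.05},{"x":0.25,"y":1,"z":0,"yaw":-0.05},{"x":0.25,"y":1,"z":0,"yaw":-0.05},{"x":0.25,"y":1,"z":0,"yaw":-0.05},{"x":0.25,"y":1,"z":0,"yaw":-0.05}]' >/dev/null; done; python3 -m inch '[{"x":0.25,"y":1,"z":0,"yaw":-0.05},{"x":0.25,"y":0.8,"z":0,"yaw":-0.05},{"x":0,"y":0,"z":0.5,"yaw":0}]'; python3 go.py .4845 -.069 .034 5.8;  python3 - <<'E'
from h import *
p,d=r.capture("top");big(p,240,200,200,130,4,"a1")
E
```

```text
time_s: 3.1
tcp_pos: [0.4694, -0.069, 0.2248]
eef_rot: [179.2, 0.1, 4.3]
contact_force: [1.6, 1.1, 0.3]
gripper_width: 0.0873
units now [ 0.62 -0.06  7.63] yaw -0.38 after turn xy [0.6  0.06] |tcp [ 0.4694 -0.069   0.2248] [1.7917e+02 1.1000e-01 4.2700e+00] F [1.6 1.1 0.3] w 0.0873 t 3.1
```

View pics/a1.png

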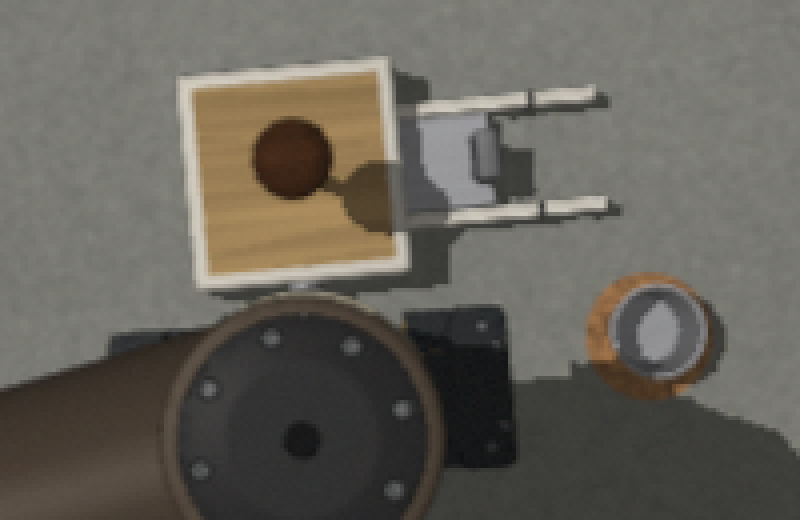

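The image shows the gripper body above the cup and the tub clear beside it; the flange is centred at (303,440) and the press is undisturbed.

```bash
python3 -m inch '[{"x":0.6,"y":0,"z":0.8,"yaw":-0.3},{"x":0,"y":0,"z":1,"yaw":0},{"x":0,"y":0,"z":1,"yaw":0},{"x":0,"y":0,"z":1,"yaw":0}]'; python3 go.py .4845 -.069 .034 5.8
```

```text
time_s: 3.48
tcp_pos: [0.4845, -0.0684, 0.1277]
eef_rot: [179.3, -0.1, 4.8]
contact_force: [1.1, 0.5, 0.5]
gripper_width: 0.0875
units now [-0.01 -0.02  3.75] yaw -0.24 after turn xy [-0.    0.02] |tcp [ 0.4845 -0.0684  0.1277] [ 1.7928e+02 -1.1000e-01  4.8400e+00] F [1.1 0.5 0.5] w 0.0875 t 3.5
```

```bash
python3 -m inch '[{"x":0,"y":0,"z":1,"yaw":-0.2},{"x":0,"y":0,"z":1,"yaw":0},{"x":0,"y":0,"z":1,"yaw":0},{"x":0,"y":0,"z":0.6,"yaw":0}]';python3 go.py .4845 -.069 .034 5.8; python3 -m inch '[{"x":0,"y":0,"z":0,"yaw":0},{"x":0,"y":0,"z":0,"yaw":0},{"x":0,"y":0,"z":0,"yaw":0},{"x":0,"y":0,"z":0,"yaw":0},{"x":0,"y":0,"z":0,"yaw":0}]' 0 20;python3 go.py .4845 -.069 .034 5.8
```

```text
time_s: 3.82
tcp_pos: [0.4827, -0.0682, 0.0329]
eef_rot: [179.3, 0.0, 5.2]
contact_force: [-0.2, 0.6, 0.7]
gripper_width: 0.0876
units now [ 0.07  0.04 -0.04] yaw -0.14 after turn xy [0.07 0.04] |tcp [ 0.4827 -0.0682  0.0329] [1.7929e+02 2.0000e-02 5.2400e+00] F [-0.2  0.6  0.7] w 0.0876 t 3.8
time_s: 4.23
tcp_pos: [0.4811, -0.0672, 0.0323]
eef_rot: [179.2, 0.3, 5.0]
contact_force: [0.2, 0.5, 0.8]
gripper_width: 0.0599
units now [ 0.13  0.08 -0.07] yaw -0.19 after turn xy [0.13 0.08] |tcp [ 0.4811 -0.0672  0.0323] [179.24   0.31   5.04] F [0.2 0.5 0.8] w 0.0599 t 4.2
```

```bash
python3 -m inch '[{"x":0.18,"y":0.08,"z":-0.1,"yaw":-0.2},{"x":0.02,"y":0,"z":0,"yaw":0},{"x":0,"y":0,"z":0,"yaw":0},{"x":0,"y":0,"z":0,"yaw":0},{"x":0,"y":0,"z":0,"yaw":0}]' -0.3 25;python3 go.py .4845 -.069 .034 5.8;python3 -m inch '[{"x":0,"y":0,"z":0,"yaw":0},{"x":0,"y":0,"z":0,"yaw":0}]';python3 go.py .43 -.17 .15 5.8
```

```text
time_s: 4.65
tcp_pos: [0.489, -0.0684, 0.0383]
eef_rot: [179.3, -0.1, 5.9]
contact_force: [-0.6, 0.0, -1.1]
gripper_width: 0.0475
units now [-0.18  0.    0.17] yaw 0.03 after turn xy [-0.18  0.01] |tcp [ 0.489  -0.0684  0.0383] [ 1.793e+02 -5.000e-02  5.910e+00] F [-0.6  0.  -1.1] w 0.0475 t 4.7
time_s: 4.82
tcp_pos: [0.4888, -0.0685, 0.0384]
eef_rot: [179.3, -0.0, 5.9]
contact_force: [-0.6, 0.3, -0.7]
gripper_width: 0.0467
units now [-2.75  3.85 -4.42] yaw 0.02 after turn xy [-2.75  3.8 ] |tcp [ 0.4888 -0.0685  0.0384] [ 1.793e+02 -5.000e-02  5.890e+00] F [-0.6  0.3 -0.7] w 0.0467 t 4.8
```

```bash
python3 -m inch '[{"x":0,"y":0,"z":-1,"yaw":0},{"x":0,"y":0,"z":-1,"yaw":0},{"x":-0.5,"y":0,"z":-1,"yaw":0},{"x":-0.5,"y":0.6,"z":0,"yaw":0},{"x":-0.5,"y":0.8,"z":0,"yaw":0}]';python3 -m inch '[{"x":-0.4,"y":0.8,"z":0,"yaw":0},{"x":-0.4,"y":0.8,"z":0,"yaw":0},{"x":-0.3,"y":0.6,"z":0,"yaw":0},{"x":0,"y":0,"z":0,"yaw":0}]';python3 go.py .43 -.17 .039 5.8;  python3 - <<'E'
from h import *
p,d=r.capture("scene");big(p,240,160,200,150,4,"a2")
E
```

```text
time_s: 5.23
tcp_pos: [0.4546, -0.1053, 0.1155]
eef_rot: [179.2, 0.2, 6.1]
contact_force: [1.0, -0.5, -1.6]
gripper_width: 0.0469
time_s: 5.57
tcp_pos: [0.4299, -0.1664, 0.1175]
eef_rot: [179.3, 0.1, 6.1]
contact_force: [0.8, 0.4, -1.6]
gripper_width: 0.0468
units now [-0.01  0.1   3.14] yaw 0.07 after turn xy [-0.01  0.14] |tcp [ 0.4299 -0.1664  0.1175] [1.7926e+02 1.0000e-01 6.0900e+00] F [ 0.8  0.4 -1.6] w 0.0468 t 5.6
```

View pics/a2.png

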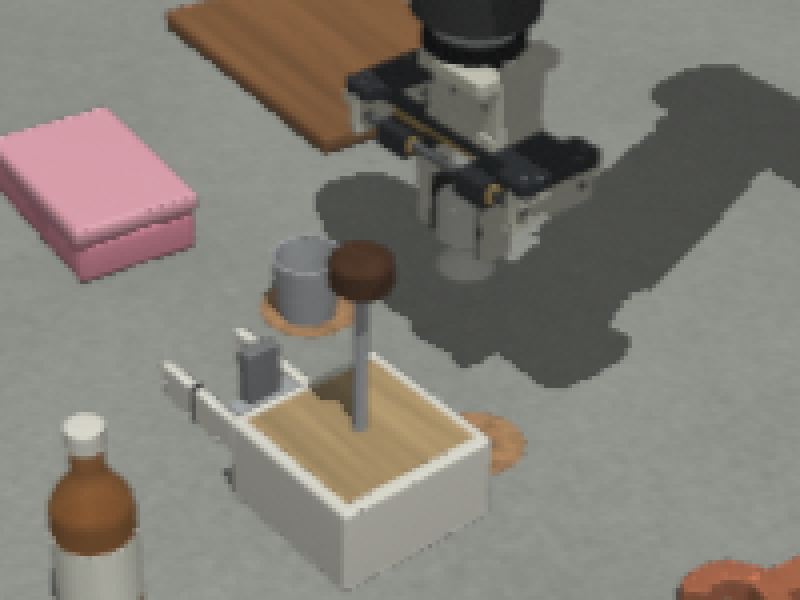

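The cup is held at (465,250) in the view, and drip mat is now free at (495,440).

```bash
python3 -m inch '[{"x":0,"y":0,"z":1,"yaw":0},{"x":0,"y":0,"z":1,"yaw":0},{"x":0,"y":0,"z":0.7,"yaw":0},{"x":0,"y":0,"z":0.2,"yaw":0},{"x":0,"y":0,"z":0.1,"yaw":0}]';python3 go.py .43 -.17 .0384 5.8
```

```text
time_s: 6.03
tcp_pos: [0.4335, -0.1657, 0.0419]
eef_rot: [179.2, -0.3, 6.0]
contact_force: [0.3, -0.4, -1.1]
gripper_width: 0.0471
units now [-0.16  0.15  0.14] yaw 0.06 after turn xy [-0.16  0.16] |tcp [ 0.4335 -0.1657  0.0419] [179.21  -0.26   6.03] F [ 0.3 -0.4 -1.1] w 0.0471 t 6.0
```

```bash
python3 -m inch '[{"x":0,"y":0,"z":0.1,"yaw":0},{"x":0,"y":0,"z":0.04,"yaw":0}]';python3 go.py .43 -.17 .0384 5.8; python3 -m inch '[{"x":0,"y":0,"z":0,"yaw":0},{"x":0,"y":0,"z":0,"yaw":0},{"x":0,"y":0,"z":0,"yaw":0},{"x":0,"y":0,"z":0,"yaw":0},{"x":0,"y":0,"z":0,"yaw":0}]' 0.9 ; python3 -m inch '[{"x":0,"y":0,"z":-1,"yaw":0},{"x":0,"y":0,"z":-1,"yaw":0},{"x":0,"y":0,"z":-1,"yaw":0},{"x":0,"y":0,"z":-1,"yaw":0}]' 1;python3 go.py .4992 -.2773 .028 5.8
```

```text
time_s: 6.2
tcp_pos: [0.434, -0.1651, 0.0384]
eef_rot: [179.2, -0.2, 6.1]
contact_force: [0.6, 0.5, -0.9]
gripper_width: 0.0473
units now [-0.18  0.18  0.  ] yaw 0.07 after turn xy [-0.18  0.18] |tcp [ 0.434  -0.1651  0.0384] [179.21  -0.21   6.09] F [ 0.6  0.5 -0.9] w 0.0473 t 6.2
time_s: 6.62
tcp_pos: [0.4369, -0.1647, 0.0415]
eef_rot: [179.2, -0.6, 6.2]
contact_force: [0.2, 0.7, 0.5]
gripper_width: 0.0747
time_s: 6.95
tcp_pos: [0.4319, -0.1635, 0.1408]
eef_rot: [179.2, 0.0, 6.1]
contact_force: [0.9, -0.7, -0.7]
gripper_width: 0.0874
units now [2.19 4.75 4.57] yaw 0.07 after turn xy [2.22 4.8 ] |tcp [ 0.4319 -0.1635  0.1408] [1.7923e+02 4.0000e-02 6.1000e+00] F [ 0.9 -0.7 -0.7] w 0.0874 t 7.0
```

```bash
python3 -m inch '[{"x":0.45,"y":1,"z":0,"yaw":0},{"x":0.45,"y":1,"z":0,"yaw":0},{"x":0.45,"y":1,"z":0,"yaw":0},{"x":0.45,"y":0.9,"z":0,"yaw":0},{"x":0.3,"y":0.8,"z":0,"yaw":0}]'; python3 -m inch '[{"x":0,"y":0,"z":0,"yaw":0},{"x":0,"y":0,"z":0,"yaw":0}]' >/dev/null;python3 go.py .4992 -.2773 .028 5.8;  python3 - <<'E'
from h import *
p,d=r.capture("scene");big(p,240,160,200,150,4,"a3")
E
```

```text
time_s: 7.37
tcp_pos: [0.5021, -0.2766, 0.1541]
eef_rot: [179.0, -1.0, 6.5]
contact_force: [1.2, -0.2, 0.0]
gripper_width: 0.0874
units now [-0.26 -0.23  5.03] yaw 0.13 after turn xy [-0.17 -0.14] |tcp [ 0.5038 -0.2803  0.154 ] [179.    -1.03   6.31] F [ 0.   0.8 -0.7] w 0.0878 t 7.5
```

View pics/a3.png

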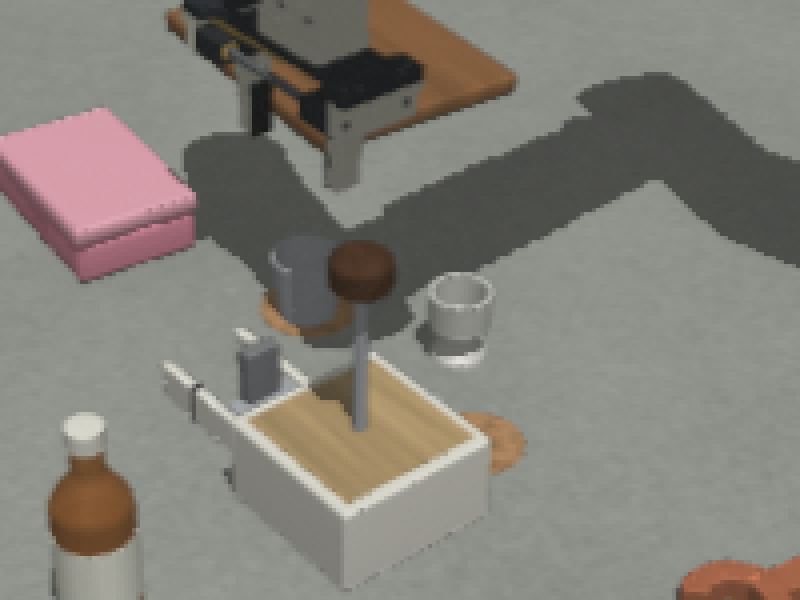

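The egg cup stands upright at (460,320) and the beaker is still on its mat at (303,290).

```bash
python3 -m inch '[{"x":-0.2,"y":-0.15,"z":1,"yaw":0},{"x":0,"y":0,"z":1,"yaw":0},{"x":0,"y":0,"z":1,"yaw":0}]'; python3 go.py .4992 -.2773 .028 5.8
```

```text
time_s: 7.83
tcp_pos: [0.5034, -0.278, 0.0836]
eef_rot: [178.7, -1.7, 6.4]
contact_force: [0.5, 0.1, 0.1]
gripper_width: 0.0877
units now [-0.23 -0.09  2.22] yaw 0.16 after turn xy [-0.16 -0.04] |tcp [ 0.5034 -0.278   0.0836] [178.73  -1.71   6.43] F [0.5 0.1 0.1] w 0.0877 t 7.8
```

```bash
python3 -m inch '[{"x":-0.2,"y":-0.05,"z":1,"yaw":0},{"x":-0.05,"y":0,"z":0.8,"yaw":0},{"x":0,"y":0,"z":0.4,"yaw":0}]'; python3 go.py .4992 -.2773 .028 5.8;python3 -m inch '[{"x":-0.05,"y":0,"z":0,"yaw":0},{"x":-0.05,"y":0,"z":0,"yaw":0},{"x":0,"y":0,"z":0,"yaw":0},{"x":0,"y":0,"z":0,"yaw":0},{"x":0,"y":0,"z":0,"yaw":0}]' -0.2 30;python3 -m inch '[{"x":0,"y":0,"z":0,"yaw":0},{"x":0,"y":0,"z":0,"yaw":0},{"x":0,"y":0,"z":0,"yaw":0}]'; python3 go.py .4845 -.069 .13 5.8
```

```text
time_s: 8.08
tcp_pos: [0.496, -0.2757, 0.0249]
eef_rot: [178.8, -1.6, 6.5]
contact_force: [-0.5, -0.7, -0.4]
gripper_width: 0.0877
units now [ 0.12  0.08 -0.12] yaw 0.18 after turn xy [0.12 0.08] |tcp [ 0.496  -0.2757  0.0249] [178.8   -1.63   6.52] F [-0.5 -0.7 -0.4] w 0.0877 t 8.1
time_s: 8.5
tcp_pos: [0.4918, -0.2736, 0.0253]
eef_rot: [178.8, -1.5, 6.7]
contact_force: [0.0, -1.5, 0.4]
gripper_width: 0.0598
time_s: 8.75
tcp_pos: [0.493, -0.2738, 0.0275]
eef_rot: [178.8, -1.7, 6.7]
contact_force: [0.7, 0.5, -0.9]
gripper_width: 0.0551
units now [ 0.74 -8.09 -4.25] yaw 0.22 after turn xy [ 0.49 -8.18] |tcp [ 0.493  -0.2738  0.0275] [178.77  -1.73   6.68] F [ 0.7  0.5 -0.9] w 0.0551 t 8.8
```

```bash
python3 -m inch '[{"x":0,"y":0,"z":-1,"yaw":0},{"x":0,"y":0,"z":-1,"yaw":0},{"x":0,"y":0,"z":-1,"yaw":0},{"x":0,"y":0,"z":-1,"yaw":0},{"x":0,"y":-0.5,"z":0,"yaw":0.2}]'; python3 -m inch '[{"x":0,"y":-1,"z":0,"yaw":0},{"x":0,"y":-1,"z":0,"yaw":0},{"x":0,"y":-1,"z":0,"yaw":0},{"x":0,"y":-1,"z":0,"yaw":0},{"x":0,"y":-1,"z":0,"yaw":0}]';python3 go.py .4785 -.069 .0285 5.8
```

```text
time_s: 9.17
tcp_pos: [0.4866, -0.2601, 0.1294]
eef_rot: [178.9, -1.4, 5.8]
contact_force: [1.3, 0.3, -1.1]
gripper_width: 0.0551
time_s: 9.58
tcp_pos: [0.4745, -0.134, 0.1298]
eef_rot: [178.9, -1.8, 5.3]
contact_force: [0.6, -0.3, -0.8]
gripper_width: 0.055
units now [ 0.28 -2.65  4.01] yaw -0.12 after turn xy [ 0.42 -2.57] |tcp [ 0.4745 -0.134   0.1298] [178.89  -1.76   5.31] F [ 0.6 -0.3 -0.8] w 0.055 t 9.6
```

```bash
python3 -m inch '[{"x":0.2,"y":-1,"z":0,"yaw":0},{"x":0.1,"y":-0.9,"z":0,"yaw":0},{"x":0,"y":-0.4,"z":0.4,"yaw":0},{"x":0,"y":0,"z":0.5,"yaw":0}]'; python3 go.py .4785 -.069 .0285 5.8; python3 - <<'E'
from h import *
p,d=r.capture("scene");big(p,270,160,160,120,5,"a4")
E
```

```text
time_s: 9.92
tcp_pos: [0.4779, -0.0698, 0.109]
eef_rot: [179.0, -2.1, 5.5]
contact_force: [1.1, -0.5, -0.5]
gripper_width: 0.0549
units now [-0.09 -0.09  3.22] yaw -0.08 after turn xy [ 0.03 -0.03] |tcp [ 0.4779 -0.0698  0.109 ] [178.98  -2.13   5.47] F [ 1.1 -0.5 -0.5] w 0.0549 t 9.9
```

View pics/a4.png

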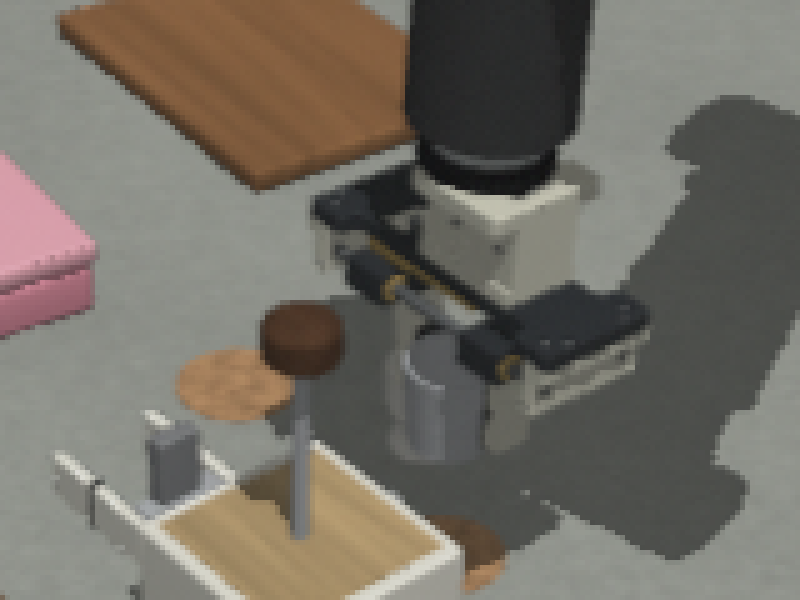

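The beaker is held at (437,400), just short of the drip mat at (455,545).

```bash
python3 -m inch '[{"x":-0.05,"y":-0.05,"z":1,"yaw":0},{"x":0,"y":0,"z":1,"yaw":0},{"x":0,"y":0,"z":0.8,"yaw":0},{"x":0,"y":0,"z":0.2,"yaw":0}]'; python3 go.py .4785 -.069 .0285 5.8
```

```text
time_s: 10.3
tcp_pos: [0.4796, -0.0699, 0.0318]
eef_rot: [179.0, -2.2, 5.5]
contact_force: [-0.5, 0.4, -1.2]
gripper_width: 0.0546
units now [-0.04 -0.04  0.13] yaw -0.07 after turn xy [-0.04 -0.04] |tcp [ 0.4796 -0.0699  0.0318] [179.01  -2.22   5.52] F [-0.5  0.4 -1.2] w 0.0546 t 10.3
```

```bash
python3 -m inch '[{"x":-0.04,"y":-0.02,"z":0.1,"yaw":0},{"x":0,"y":0,"z":0.05,"yaw":0}]'; python3 go.py .4785 -.069 .0285 5.8; python3 -m inch '[{"x":0,"y":0,"z":0,"yaw":0},{"x":0,"y":0,"z":0,"yaw":0},{"x":0,"y":0,"z":0,"yaw":0},{"x":0,"y":0,"z":0,"yaw":0},{"x":0,"y":0,"z":0,"yaw":0}]' 0.9 ; python3 -m inch '[{"x":0,"y":0,"z":-1,"yaw":0},{"x":0,"y":0,"z":-1,"yaw":0},{"x":0,"y":0,"z":-1,"yaw":0},{"x":0,"y":0,"z":-1,"yaw":0}]' 1; python3 -m inch '[{"x":-0.2,"y":1,"z":0,"yaw":0},{"x":-0.2,"y":1,"z":0,"yaw":0},{"x":-0.2,"y":1,"z":0,"yaw":0},{"x":-0.2,"y":1,"z":0,"yaw":0},{"x":-0.2,"y":0,"z":0,"yaw":0}]'; python3 go.py .434 -.165 .039 5.8;python3 - <<'E'
from h import *
p,d=r.capture("top");big(p,270,205,170,110,4.7,"a5")
E
```

```text
time_s: 10.47
tcp_pos: [0.4779, -0.0702, 0.0273]
eef_rot: [179.0, -2.0, 5.5]
contact_force: [-0.3, -0.3, -1.6]
gripper_width: 0.0552
units now [ 0.03 -0.05 -0.05] yaw -0.08 after turn xy [ 0.03 -0.05] |tcp [ 0.4779 -0.0702  0.0273] [178.97  -2.03   5.48] F [-0.3 -0.3 -1.6] w 0.0552 t 10.5
time_s: 10.88
tcp_pos: [0.4809, -0.0701, 0.0315]
eef_rot: [179.0, -2.4, 5.5]
contact_force: [-0.0, -0.0, -0.9]
gripper_width: 0.0805
time_s: 11.22
tcp_pos: [0.4732, -0.0694, 0.1313]
eef_rot: [179.0, -1.9, 5.4]
contact_force: [1.4, 1.7, 0.4]
gripper_width: 0.0875
time_s: 11.63
tcp_pos: [0.464, -0.1729, 0.143]
eef_rot: [178.9, -3.1, 5.9]
contact_force: [0.9, -0.3, 0.7]
gripper_width: 0.0882
units now [-1.38 -0.51  4.08] yaw 0.02 after turn xy [-1.16 -0.43] |tcp [ 0.464  -0.1729  0.143 ] [178.92  -3.06   5.89] F [ 0.9 -0.3  0.7] w 0.0882 t 11.6
```

View pics/a5.png

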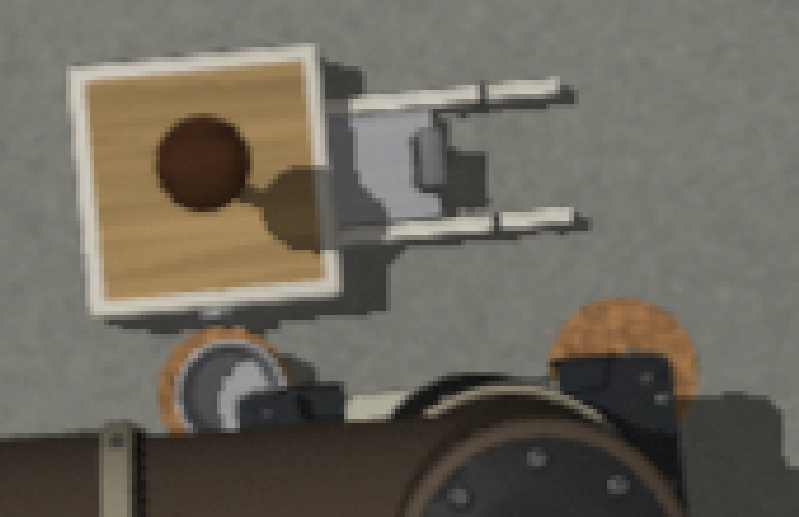

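```bash
python3 - <<'E'
from h import *
print(ray([240+461/4-.4,160+293/4-.4],.06,"scene").round(4))
E
python3 -m inch '[{"x":-0.6,"y":-0.3,"z":0.2,"yaw":0},{"x":-0.7,"y":-0.1,"z":0.5,"yaw":0},{"x":0,"y":0,"z":0.5,"yaw":0}]'; python3 go.py .4295 -.165 .036 5.8
```

```text
[[ 0.4353 -0.1615  0.06  ]]
time_s: 11.93
tcp_pos: [0.4317, -0.1657, 0.1129]
eef_rot: [178.9, -3.4, 5.7]
contact_force: [-0.7, 0.4, -1.0]
gripper_width: 0.0873
units now [-0.27 -0.09  3.06] yaw -0.04 after turn xy [-0.09 -0.04] |tcp [ 0.4317 -0.1657  0.1129] [178.94  -3.38   5.65] F [-0.7  0.4 -1. ] w 0.0873 t 11.9
```

```bash
python3 -m inch '[{"x":-0.05,"y":-0.06,"z":1,"yaw":0},{"x":-0.05,"y":0,"z":1,"yaw":0},{"x":-0.05,"y":0,"z":0.9,"yaw":0}]'; python3 go.py .432 -.164 .036 5.8;python3 -m inch '[{"x":0,"y":0,"z":0,"yaw":0},{"x":0,"y":0,"z":0,"yaw":0},{"x":0,"y":0,"z":0,"yaw":0},{"x":0,"y":0,"z":0,"yaw":0},{"x":0,"y":0,"z":0,"yaw":0}]' -0.3 25; python3 -m inch '[{"x":0,"y":0,"z":0,"yaw":0},{"x":0,"y":0,"z":0,"yaw":0},{"x":0,"y":0,"z":0,"yaw":0},{"x":0,"y":0,"z":0,"yaw":0}]'; python3 go.py .432 -.164 .036 5.8
```

```text
time_s: 12.18
tcp_pos: [0.4349, -0.1637, 0.0422]
eef_rot: [178.9, -4.0, 5.8]
contact_force: [0.0, -0.8, -0.0]
gripper_width: 0.0877
units now [-0.13 -0.01  0.24] yaw -0.01 after turn xy [-0.12 -0.  ] |tcp [ 0.4349 -0.1637  0.0422] [178.91  -3.99   5.75] F [ 0.  -0.8 -0. ] w 0.0877 t 12.2
time_s: 12.6
tcp_pos: [0.4339, -0.1621, 0.0418]
eef_rot: [178.9, -3.7, 5.9]
contact_force: [-0.4, 0.0, 0.6]
gripper_width: 0.06
time_s: 12.93
tcp_pos: [0.4359, -0.1619, 0.0448]
eef_rot: [178.9, -4.1, 5.9]
contact_force: [0.1, 0.5, -1.5]
gripper_width: 0.047
units now [-0.19  0.06  0.34] yaw 0.02 after turn xy [-0.16  0.07] |tcp [ 0.4359 -0.1619  0.0448] [178.9   -4.08   5.87] F [ 0.1  0.5 -1.5] w 0.047 t 12.9
```

```bash
python3 -m inch '[{"x":0,"y":0,"z":-1,"yaw":0},{"x":0,"y":0,"z":-1,"yaw":0},{"x":0.4,"y":0.5,"z":-0.5,"yaw":0},{"x":0.4,"y":1,"z":0,"yaw":0},{"x":0.4,"y":1,"z":0,"yaw":0}]'; python3 go.py .4985 -.28 .045 5.8;
```

```text
time_s: 13.35
tcp_pos: [0.4645, -0.2194, 0.1131]
eef_rot: [178.9, -3.9, 6.1]
contact_force: [1.0, 0.7, -1.6]
gripper_width: 0.0467
units now [0.91 2.5  2.84] yaw 0.07 after turn xy [1.11 2.55] |tcp [ 0.4645 -0.2194  0.1131] [178.95  -3.89   6.07] F [ 1.   0.7 -1.6] w 0.0467 t 13.3
```

```bash
python3 -m inch '[{"x":0.4,"y":0.9,"z":0.2,"yaw":0},{"x":0.4,"y":0.8,"z":0.3,"yaw":0},{"x":0.2,"y":0.6,"z":0.5,"yaw":0},{"x":0,"y":0,"z":0.6,"yaw":0}]'; python3 go.py .4985 -.28 .045 5.8
```

```text
time_s: 13.68
tcp_pos: [0.5047, -0.2813, 0.0799]
eef_rot: [178.7, -4.5, 6.1]
contact_force: [0.5, -1.0, -0.5]
gripper_width: 0.0471
units now [-0.35 -0.11  1.37] yaw 0.07 after turn xy [-0.24 -0.08] |tcp [ 0.5047 -0.2813  0.0799] [178.72  -4.47   6.07] F [ 0.5 -1.  -0.5] w 0.0471 t 13.7
```

```bash
python3 -m inch '[{"x":-0.3,"y":-0.1,"z":0.7,"yaw":0},{"x":-0.05,"y":0,"z":0.4,"yaw":0},{"x":0,"y":0,"z":0.2,"yaw":0},{"x":0,"y":0,"z":0,"yaw":0}]'; python3 go.py .4985 -.28 .045 5.8
```

```text
time_s: 14.02
tcp_pos: [0.4981, -0.2826, 0.0429]
eef_rot: [178.7, -4.3, 5.9]
contact_force: [0.5, -0.6, 7.9]
gripper_width: 0.0471
units now [ 0.03 -0.1  -0.08] yaw 0.02 after turn xy [ 0.03 -0.1 ] |tcp [ 0.4981 -0.2826  0.0429] [178.72  -4.35   5.89] F [ 0.5 -0.6  7.9] w 0.0471 t 14.0
```

Touching (8 N). I'll release, retreat and check both from above.

```bash
python3 -m inch '[{"x":0,"y":-0.05,"z":-0.04,"yaw":0},{"x":0,"y":0,"z":0,"yaw":0},{"x":0,"y":0,"z":0,"yaw":0},{"x":0,"y":0,"z":0,"yaw":0},{"x":0,"y":0,"z":0,"yaw":0}]' 0.9 ; python3 -m inch '[{"x":0,"y":0,"z":-1,"yaw":0},{"x":0,"y":0,"z":-1,"yaw":0},{"x":0,"y":0,"z":-1,"yaw":0},{"x":0,"y":0,"z":-1,"yaw":0},{"x":-1,"y":0,"z":-1,"yaw":0}]' 1; python3 -m inch '[{"x":-1,"y":0,"z":-1,"yaw":0},{"x":-1,"y":0,"z":0,"yaw":0},{"x":-1,"y":0,"z":0,"yaw":0},{"x":-0.3,"y":0.4,"z":0,"yaw":0},{"x":0,"y":0.4,"z":0,"yaw":0}]'; python3 go.py .4992 -.2773 .028 5.8;  python3 - <<'E'
from h import *
p,d=r.capture("top");big(p,270,205,170,110,4.7,"a6")
E
```

```text
time_s: 14.43
tcp_pos: [0.4989, -0.2812, 0.0453]
eef_rot: [178.7, -4.4, 5.9]
contact_force: [0.6, -0.4, 0.2]
gripper_width: 0.0747
time_s: 14.85
tcp_pos: [0.4635, -0.2807, 0.1674]
eef_rot: [178.9, -3.9, 6.0]
contact_force: [0.4, -0.8, 1.3]
gripper_width: 0.0876
time_s: 15.27
tcp_pos: [0.3783, -0.3087, 0.1962]
eef_rot: [178.6, -4.6, 6.2]
contact_force: [0.5, -0.2, -0.2]
gripper_width: 0.0879
units now [ 4.39 -0.9   7.08] yaw 0.1 after turn xy [ 4.94 -0.76] |tcp [ 0.3783 -0.3087  0.1962] [178.59  -4.6    6.19] F [ 0.5 -0.2 -0.2] w 0.0879 t 15.3
```

View pics/a6.png

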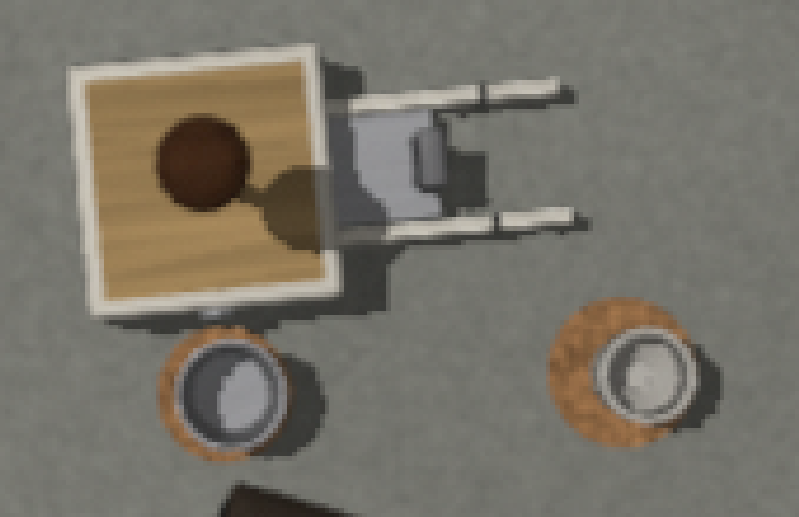

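The beaker is centred on the drip mat at (232,395). The cup rim is at (646,376) on the mat centred at (623,371), mostly from parallax.

```bash
python3 - <<'E'
from h import *
f=lambda x,y,z:ray([x/4.7+270-.4,y/4.7+205-.4],z)[0].round(4)
print("cup",f(646.5,376,.058),"mat",f(623.5,371.5,0),"beaker",f(232,395,.055),"drip .4846 -.0691")
E
python3 go.py .6065 -.1685 .2 -84.2
```

```text
cup [ 0.4941 -0.2831  0.058 ] mat [ 0.4956 -0.2803  0.    ] beaker [ 0.4849 -0.0717  0.055 ] drip .4846 -.0691
units now [ 9.62 -4.66  0.51] yaw 22.6 after turn xy [-4.71 -9.61] |tcp [ 0.3794 -0.31    0.1963] [178.55  -4.59   6.19] F [-0.1 -2.9  1.5] w 0.0878 t 15.3
```

```bash
for k in 1 2 3 4; do python3 -m inch '[{"x":0,"y":0,"z":0,"yaw":1},{"x":0,"y":0,"z":0,"yaw":1},{"x":0,"y":0,"z":0,"yaw":1},{"x":0,"y":0,"z":0,"yaw":1},{"x":0,"y":0,"z":0,"yaw":1}]' 1 40 | grep -E "pos|rot"; done; python3 go.py .6065 -.1685 .2 -84.2
```

```text
tcp_pos: [0.3827, -0.3123, 0.1964]
eef_rot: [-179.7, -4.8, -14.8]
tcp_pos: [0.3871, -0.3134, 0.1952]
eef_rot: [-178.1, -4.3, -35.9]
tcp_pos: [0.3915, -0.3144, 0.1937]
eef_rot: [-176.7, -3.2, -57.0]
tcp_pos: [0.396, -0.3154, 0.1922]
eef_rot: [-175.9, -1.8, -78.0]
units now [-3.98 -9.47  0.24] yaw 1.56 after turn xy [-5.   -8.97] |tcp [ 0.396  -0.3154  0.1922] [-175.93   -1.78  -77.97] F [-0.2  0.7  0.1] w 0.0873 t 17.0
```

```bash
python3 -m inch '[{"x":-0.5,"y":-1,"z":0,"yaw":1},{"x":-0.5,"y":-1,"z":0,"yaw":0.5},{"x":-0.5,"y":-1,"z":0,"yaw":0},{"x":-0.5,"y":-1,"z":0,"yaw":0},{"x":-0.5,"y":-1,"z":0,"yaw":0}]';python3 -m inch '[{"x":-0.5,"y":-1,"z":0,"yaw":0},{"x":-0.5,"y":-1,"z":0,"yaw":0},{"x":-0.5,"y":-0.9,"z":0,"yaw":0},{"x":0,"y":0,"z":0,"yaw":0}]'; python3 go.py .6062 -.1723 .050 -84.2
```

```text
time_s: 17.4
tcp_pos: [0.516, -0.2374, 0.1983]
eef_rot: [-175.9, -1.2, -85.0]
contact_force: [0.3, -0.7, 0.4]
gripper_width: 0.0874
time_s: 17.73
tcp_pos: [0.5954, -0.1885, 0.2007]
eef_rot: [-175.9, -1.3, -84.8]
contact_force: [-0.2, -0.1, -0.1]
gripper_width: 0.0879
units now [-0.74 -0.06  6.03] yaw -0.16 after turn xy [-0.6 -0.5] |tcp [ 0.5954 -0.1885  0.2007] [-175.95   -1.28  -84.84] F [-0.2 -0.1 -0.1] w 0.0879 t 17.7
```

```bash
python3 -m inch '[{"x":-0.4,"y":0,"z":1,"yaw":-0.1},{"x":-0.34,"y":-0.05,"z":1,"yaw":0},{"x":0,"y":0,"z":1,"yaw":0}]'; python3 go.py .6062 -.1723 .050 -84.2
```

```text
time_s: 17.98
tcp_pos: [0.6085, -0.1695, 0.1279]
eef_rot: [-175.4, -1.5, -84.3]
contact_force: [0.2, 0.8, -0.6]
gripper_width: 0.0879
units now [0.02 0.35 3.1 ] yaw -0.02 after turn xy [0.1 0.1] |tcp [ 0.6085 -0.1695  0.1279] [-175.39   -1.45  -84.26] F [ 0.2  0.8 -0.6] w 0.0879 t 18.0
```

```bash
python3 -m inch '[{"x":0,"y":0.2,"z":1,"yaw":0},{"x":0,"y":0.15,"z":1,"yaw":0},{"x":0,"y":0,"z":0.9,"yaw":0},{"x":0,"y":0,"z":0.1,"yaw":0}]'; python3 go.py .6062 -.1723 .050 -84.2;python3 - <<'E'
from h import *
p,d=r.capture("scene");big(p,270,190,120,90,6.6,"a7")
E
```

```text
time_s: 18.32
tcp_pos: [0.6059, -0.1707, 0.0427]
eef_rot: [-175.8, -1.4, -84.2]
contact_force: [-0.4, -0.5, -0.9]
gripper_width: 0.0877
units now [ 0.07 -0.03 -0.29] yaw -0.0 after turn xy [ 0.07 -0.01] |tcp [ 0.6059 -0.1707  0.0427] [-175.79   -1.39  -84.2 ] F [-0.4 -0.5 -0.9] w 0.0877 t 18.3
```

View pics/a7.png

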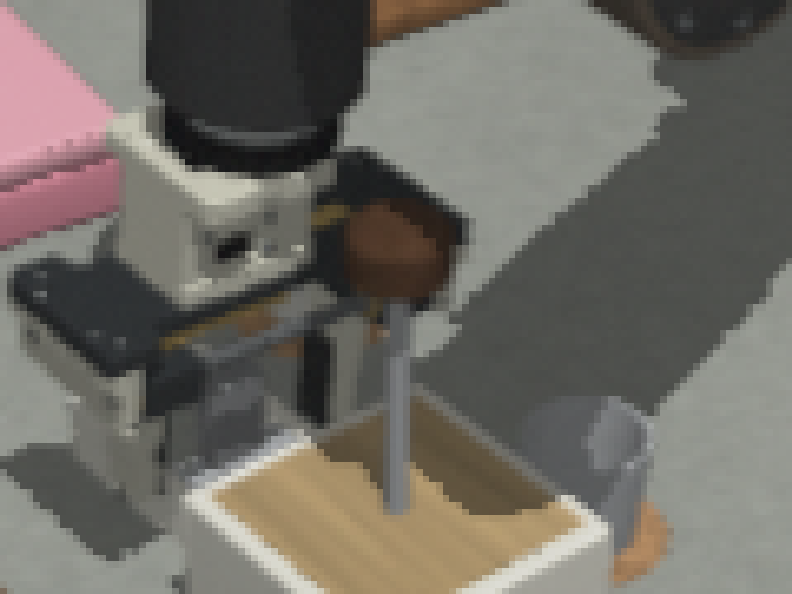

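The fingers straddle the handle at (235,410). I'll lift slightly and close.

```bash
python3 -m inch '[{"x":0.05,"y":0,"z":-0.3,"yaw":0},{"x":0,"y":0,"z":0,"yaw":0},{"x":0,"y":0,"z":0,"yaw":0},{"x":0,"y":0,"z":0,"yaw":0},{"x":0,"y":0,"z":0,"yaw":0}]' -0.6 55;python3 -m inch '[{"x":0,"y":0,"z":0,"yaw":0},{"x":0,"y":0,"z":0,"yaw":0},{"x":0,"y":0,"z":0,"yaw":0},{"x":0,"y":0,"z":0,"yaw":0},{"x":0,"y":0,"z":0,"yaw":0}]'; python3 -m inch '[{"x":0,"y":0,"z":0,"yaw":0},{"x":0,"y":0,"z":0,"yaw":0},{"x":0,"y":0,"z":0,"yaw":0}]'; python3 go.py .6073 -.2074 .045 -84.2
```

```text
time_s: 18.78
tcp_pos: [0.6099, -0.1726, 0.0575]
eef_rot: [-175.4, -1.5, -84.2]
contact_force: [0.1, 0.2, -0.3]
gripper_width: 0.0596
time_s: 19.2
tcp_pos: [0.6048, -0.1733, 0.059]
eef_rot: [-175.8, -1.5, -84.2]
contact_force: [4.8, 0.6, -1.0]
gripper_width: 0.0302
time_s: 19.45
tcp_pos: [0.6048, -0.1732, 0.059]
eef_rot: [-175.8, -1.5, -84.2]
contact_force: [0.9, 0.1, 1.8]
gripper_width: 0.0302
units now [1.35 0.08 0.59] yaw 0.0 after turn xy [1.37 0.04] |tcp [ 0.6048 -0.1732  0.059 ] [-175.82   -1.49  -84.2 ] F [0.9 0.1 1.8] w 0.0302 t 19.4
```

```bash
python3 -m inch '[{"x":0.3,"y":0,"z":0,"yaw":0},{"x":0.3,"y":0,"z":0,"yaw":0},{"x":0.3,"y":0,"z":0,"yaw":0},{"x":0.3,"y":0,"z":0,"yaw":0},{"x":0,"y":0,"z":0,"yaw":0}]'; python3 go.py .6073 -.2074 .059 -84.2
```

```text
time_s: 19.87
tcp_pos: [0.6073, -0.1984, 0.059]
eef_rot: [-176.0, -1.2, -84.1]
contact_force: [0.9, -7.6, -1.4]
gripper_width: 0.0304
units now [0.36 0.04 0.  ] yaw 0.03 after turn xy [0.36 0.04] |tcp [ 0.6073 -0.1984  0.059 ] [-175.95   -1.18  -84.06] F [ 0.9 -7.6 -1.4] w 0.0304 t 19.9
```

```bash
python3 -m inch '[{"x":0.3,"y":0,"z":0,"yaw":0},{"x":0.1,"y":0,"z":0,"yaw":0},{"x":0,"y":0,"z":0,"yaw":0},{"x":0,"y":0,"z":0,"yaw":0}]'; python3 go.py .6073 -.2074 .059 -84.2
```

```text
time_s: 20.2
tcp_pos: [0.6081, -0.2067, 0.059]
eef_rot: [-176.0, -1.1, -84.0]
contact_force: [0.8, 1.0, 1.8]
gripper_width: 0.0303
units now [ 0.03  0.03 -0.  ] yaw 0.04 after turn xy [0.03 0.03] |tcp [ 0.6081 -0.2067  0.059 ] [-176.01   -1.06  -84.04] F [0.8 1.  1.8] w 0.0303 t 20.2
```

```bash
python3 -m inch '[{"x":0,"y":0,"z":0,"yaw":0},{"x":0,"y":0,"z":0,"yaw":0},{"x":0,"y":0,"z":0,"yaw":0},{"x":0,"y":0,"z":0,"yaw":0},{"x":0,"y":0,"z":0,"yaw":0}]' 0.5; python3 -m inch '[{"x":0,"y":0,"z":-1,"yaw":0},{"x":0,"y":0,"z":-1,"yaw":0},{"x":0,"y":0,"z":-1,"yaw":0},{"x":0,"y":0,"z":-1,"yaw":0},{"x":0,"y":0,"z":-1,"yaw":0}]'; for k in 1 2; do python3 -m inch '[{"x":0,"y":1,"z":-0.4,"yaw":-1},{"x":0,"y":1,"z":-0.2,"yaw":-1},{"x":0,"y":1,"z":0,"yaw":-1},{"x":0,"y":1,"z":0,"yaw":-1},{"x":0,"y":0.8,"z":0,"yaw":-1}]'; done; python3 - <<'E'
from h import *
p,d=r.capture("top");big(p,270,205,170,110,4.7,"a8")
for w in weights(p):
    o,a=w[0],np.radians(w[1]); print("w",w, "grip",(o-.075*np.array([np.cos(a),np.sin(a)])).round(4))
E
```

```text
time_s: 20.62
tcp_pos: [0.609, -0.207, 0.0591]
eef_rot: [-175.9, -1.1, -84.1]
contact_force: [0.3, -0.1, -0.2]
gripper_width: 0.0577
time_s: 21.03
tcp_pos: [0.5957, -0.2052, 0.1806]
eef_rot: [-176.6, -0.9, -84.1]
contact_force: [0.8, 0.3, -0.2]
gripper_width: 0.0657
time_s: 21.45
tcp_pos: [0.482, -0.234, 0.1965]
eef_rot: [-176.4, -2.6, -63.2]
contact_force: [0.2, 0.5, -0.1]
gripper_width: 0.0656
time_s: 21.87
tcp_pos: [0.3772, -0.3032, 0.2065]
eef_rot: [-177.5, -3.9, -42.1]
contact_force: [0.1, -0.9, 0.3]
gripper_width: 0.0661
w (array([0.4459, 0.3027]), np.float64(358.7), np.float64(359.2), np.float64(0.1171), np.float64(0.0693)) grip [0.3709 0.3044]
w (array([0.4493, 0.17  ]), np.float64(356.5), np.float64(355.7), np.float64(0.1167), np.float64(0.071)) grip [0.3744 0.1746]
w (array([0.5893, 0.3222]), np.float64(357.6), np.float64(358.0), np.float64(0.1173), np.float64(0.0702)) grip [0.5144 0.3253]
```

View pics/a8.png

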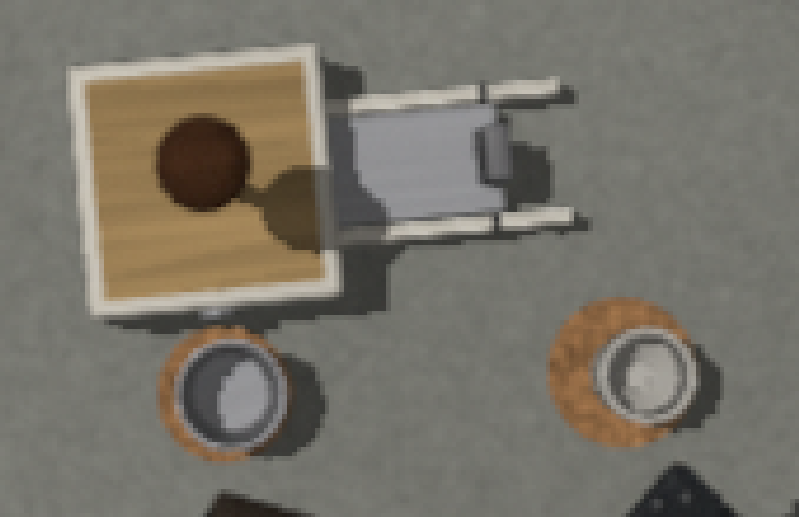

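Gate handle top is now at (497,150), and the runner lines are at (482,95) and (496,222). Checking where that puts the handle relative to the lines.

```bash
python3 - <<'E'
from h import *
p=cv2.imread("pics/a8.png"); g=cv2.cvtColor(p,cv2.COLOR_BGR2GRAY)
print(g[150,470:530:3], g[150,405:475:3])
p0=cv2.imread("pics/a6.png"); g0=cv2.cvtColor(p0,cv2.COLOR_BGR2GRAY);print(g0[154,400:470:3])
print(g[95,470:500:2],g[222,480:515:2])
f=lambda x,y,z:ray([x/4.7+270-.4,y/4.7+205-.4],z)[0]
e=np.array([.101,-.995]);c=np.array([.594,-.058])
for x in (494,497,500): print(x,((f(x,150,.073)[:2]-c)@e).round(4))
print([((f(*q,.03)[:2]-c)@e).round(4) for q in((482,95),(496,222))])
E
python3 go.py .3744 .1746 .25 -3
```

```text
[122 122  79  79  60  91  91 110 106 106 101  90  90  69  69  57  59  59
  58  71] [146 146 145 145 145 145 144 144 146 146 146 146 146 145 145 145 145 145
 145 145 145 145 122 122]
[147 147 146 113 113  61  61  92 111 111 108 101 101  91  70  70  55  55
  57  70  70  81  80  80]
[189 189 189 159 159  85  85  85 115 115 160 160 162 162 162] [186 186 186 187 187 149 149  75  75  75 137 137 189 189 193 193 193 191]
494 0.1475
497 0.149
500 0.1505
[np.float64(0.1492), np.float64(0.1492)]
units now [-12.64 -14.36  -2.  ] yaw -9.69 after turn xy [ -1.04 -19.13] |tcp [ 0.3754 -0.3043  0.2063] [-177.55   -3.86  -41.75] F [-3.  -0.9 -1. ] w 0.066 t 21.9
```

```bash
for k in 1 2; do python3 -m inch '[{"x":0.3,"y":0,"z":-0.2,"yaw":-1},{"x":0.3,"y":0,"z":-0.2,"yaw":-1},{"x":0.3,"y":0,"z":-0.2,"yaw":-1},{"x":0.3,"y":0,"z":-0.2,"yaw":-1},{"x":0.3,"y":0,"z":-0.2,"yaw":-0.8}]' 0.4 60|grep -v force;  done;for k in 1 2; do python3 -m inch '[{"x":0,"y":-1,"z":0,"yaw":0},{"x":0,"y":-1,"z":0,"yaw":0},{"x":0,"y":-1,"z":0,"yaw":0},{"x":0,"y":-1,"z":0,"yaw":0},{"x":0,"y":-1,"z":0,"yaw":0}]'|grep -v force;  done; python3 go.py .3744 .1746 .15 -3
```

```text
time_s: 22.33
tcp_pos: [0.4009, -0.3264, 0.2349]
eef_rot: [-179.0, -4.5, -22.0]
gripper_width: 0.0617
time_s: 22.75
tcp_pos: [0.4362, -0.3359, 0.2646]
eef_rot: [179.4, -4.7, -1.9]
gripper_width: 0.061
time_s: 23.17
tcp_pos: [0.4424, -0.211, 0.2636]
eef_rot: [179.3, -4.8, -2.0]
gripper_width: 0.0612
time_s: 23.58
tcp_pos: [0.4462, -0.0803, 0.2628]
eef_rot: [179.3, -5.0, -2.2]
gripper_width: 0.0613
units now [ -3.63 -10.13   4.1 ] yaw 0.21 after turn xy [ -3.4  -10.03] |tcp [ 0.4462 -0.0803  0.2628] [179.34  -4.99  -2.15] F [ 0.9  0.6 -0.2] w 0.0613 t 23.6
```

```bash
for k in 1 2; do python3 -m inch '[{"x":-0.36,"y":-1,"z":0.2,"yaw":0},{"x":-0.36,"y":-1,"z":0.2,"yaw":0},{"x":-0.36,"y":-1,"z":0.2,"yaw":0},{"x":-0.36,"y":-1,"z":0.2,"yaw":0},{"x":-0.36,"y":-0.95,"z":0.2,"yaw":0}]' 0.4 60|grep -v force;  done; python3 go.py .3744 .1746 .014 -3
```

```text
time_s: 24.0
tcp_pos: [0.4083, 0.051, 0.2337]
eef_rot: [179.5, -5.4, -2.2]
gripper_width: 0.0613
time_s: 24.42
tcp_pos: [0.3678, 0.1824, 0.204]
eef_rot: [179.8, -5.6, -2.3]
gripper_width: 0.0614
units now [-0.46  0.28  7.59] yaw 0.18 after turn xy [0.28 0.3 ] |tcp [0.3678 0.1824 0.204 ] [179.84  -5.59  -2.28] F [-0.1  0.3 -0.1] w 0.0614 t 24.4
```

```bash
python3 -m inch '[{"x":-0.16,"y":0.14,"z":1,"yaw":0.1},{"x":-0.1,"y":0.14,"z":1,"yaw":0},{"x":-0.1,"y":0,"z":1,"yaw":0},{"x":-0.1,"y":0,"z":1,"yaw":0},{"x":0,"y":0,"z":1,"yaw":0}]'; python3 go.py .3744 .1746 .0145 -3
```

```text
time_s: 24.83
tcp_pos: [0.3696, 0.1857, 0.0802]
eef_rot: [-179.2, -6.1, -2.2]
contact_force: [-0.7, 0.3, -0.3]
gripper_width: 0.061
units now [-0.07  0.47  2.63] yaw 0.19 after turn xy [0.22 0.43] |tcp [0.3696 0.1857 0.0802] [-179.23   -6.13   -2.25] F [-0.7  0.3 -0.3] w 0.061 t 24.8
```

```bash
python3 -m inch '[{"x":0,"y":0.4,"z":0.6,"yaw":0.1},{"x":-0.05,"y":0.1,"z":0.6,"yaw":0.1},{"x":0,"y":0,"z":0.6,"yaw":0}]'; python3 go.py .3744 .1746 .0145 -3
```

```text
time_s: 25.08
tcp_pos: [0.372, 0.1733, 0.0318]
eef_rot: [-179.1, -6.1, -3.0]
contact_force: [0.9, 0.5, -0.0]
gripper_width: 0.0613
units now [ 0.02 -0.04  0.7 ] yaw -0.01 after turn xy [ 0.09 -0.06] |tcp [0.372  0.1733 0.0318] [-179.13   -6.06   -3.04] F [ 0.9  0.5 -0. ] w 0.0613 t 25.1
```

```bash
python3 -m inch '[{"x":0,"y":-0.04,"z":0.4,"yaw":0},{"x":0,"y":0,"z":0.25,"yaw":0}]'; python3 go.py .3744 .1746 .0145 -3;  python3 -m inch '[{"x":0,"y":0,"z":0,"yaw":0},{"x":0,"y":0,"z":0,"yaw":0},{"x":0,"y":0,"z":0,"yaw":0},{"x":0,"y":0,"z":0,"yaw":0}]' -0.7 60; python3 -m inch '[{"x":0,"y":0,"z":0,"yaw":0},{"x":0,"y":0,"z":0,"yaw":0},{"x":0,"y":0,"z":0,"yaw":0}]';python3 go.py .3744 .1746 .0145 -3
```

```text
time_s: 25.25
tcp_pos: [0.3733, 0.1739, 0.0135]
eef_rot: [-179.2, -6.0, -3.1]
contact_force: [-0.6, -0.3, 0.2]
gripper_width: 0.0611
units now [ 0.05 -0.03 -0.03] yaw -0.02 after turn xy [ 0.04 -0.03] |tcp [0.3733 0.1739 0.0135] [-179.2    -5.98   -3.06] F [-0.6 -0.3  0.2] w 0.0611 t 25.2
time_s: 25.58
tcp_pos: [0.3731, 0.1733, 0.013]
eef_rot: [-179.3, -5.9, -3.1]
contact_force: [0.3, -0.5, 0.5]
gripper_width: 0.0402
time_s: 25.83
tcp_pos: [0.3738, 0.1746, 0.0146]
eef_rot: [-179.1, -6.0, -3.1]
contact_force: [-0.4, -0.4, -2.4]
gripper_width: 0.0235
units now [ 0.02 -0.    0.  ] yaw -0.02 after turn xy [ 0.02 -0.  ] |tcp [0.3738 0.1746 0.0146] [-179.11   -6.04   -3.09] F [-0.4 -0.4 -2.4] w 0.0235 t 25.8
```

```bash
python3 -m inch '[{"x":0,"y":0,"z":-1,"yaw":0},{"x":0,"y":0,"z":-1,"yaw":0},{"x":0,"y":0,"z":-1,"yaw":0},{"x":0,"y":0,"z":-1,"yaw":0},{"x":0,"y":0,"z":-1,"yaw":0}]'; python3 go.py .458 -.05 .135 -3.1;   python3 - <<'E'
from h import *
p,d=r.capture("scene");big(p,330,190,200,150,4,"a9")
E
```

```text
time_s: 26.25
tcp_pos: [0.3562, 0.169, 0.1383]
eef_rot: [-179.8, -5.4, -3.1]
contact_force: [0.6, 0.2, -2.3]
gripper_width: 0.0238
units now [4.51 8.53 0.53] yaw -0.0 after turn xy [4.54 8.53] |tcp [0.3562 0.169  0.1383] [-179.79   -5.42   -3.11] F [ 0.6  0.2 -2.3] w 0.0238 t 26.2
```

View pics/a9.png

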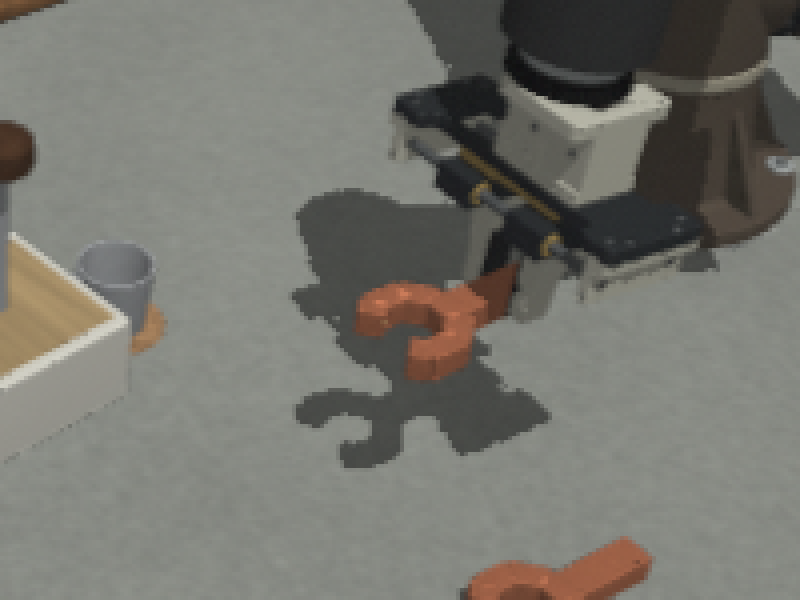

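The weight is held level, with its C at (415,330) and gap toward the press.

```bash
python3 -m inch '[{"x":0.55,"y":1,"z":0,"yaw":0},{"x":0.55,"y":1,"z":0,"yaw":0},{"x":0.55,"y":1,"z":0,"yaw":0},{"x":0.55,"y":1,"z":0,"yaw":0},{"x":0.55,"y":1,"z":0,"yaw":0}]';python3 -m inch '[{"x":0.5,"y":1,"z":0,"yaw":0},{"x":0.5,"y":1,"z":0,"yaw":0},{"x":0.4,"y":0.7,"z":0,"yaw":0},{"x":0,"y":0.3,"z":0,"yaw":0}]'; python3 go.py .458 -.05 .105 -3.1
```

```text
time_s: 26.72
tcp_pos: [0.421, 0.0446, 0.1525]
eef_rot: [-178.8, -6.1, -2.4]
contact_force: [1.4, 0.8, -2.1]
gripper_width: 0.0235
time_s: 27.05
tcp_pos: [0.4536, -0.0385, 0.1541]
eef_rot: [-178.8, -6.1, -2.6]
contact_force: [0.8, -0.3, -2.2]
gripper_width: 0.0234
units now [-0.01  0.49  1.96] yaw 0.13 after turn xy [0.2  0.45] |tcp [ 0.4536 -0.0385  0.1541] [-178.76   -6.08   -2.58] F [ 0.8 -0.3 -2.2] w 0.0234 t 27.1
```

```bash
python3 -m inch '[{"x":0,"y":0.4,"z":0.9,"yaw":0.1},{"x":0,"y":0.1,"z":0.8,"yaw":0},{"x":0,"y":0,"z":0.2,"yaw":0}]'; python3 go.py .458 -.05 .105 -3.1; python3 go.py .5185 -.0534 .105 -3.1
```

```text
time_s: 27.3
tcp_pos: [0.4586, -0.0533, 0.1061]
eef_rot: [-178.6, -6.2, -3.3]
contact_force: [-1.4, 0.2, -2.4]
gripper_width: 0.0236
units now [-0.04 -0.13  0.04] yaw -0.06 after turn xy [-0.03 -0.13] |tcp [ 0.4586 -0.0533  0.1061] [-178.62   -6.23   -3.32] F [-1.4  0.2 -2.4] w 0.0236 t 27.3
units now [ 2.37 -0.13  0.31] yaw -0.06 after turn xy [ 2.39 -0.12] |tcp [ 0.4586 -0.0533  0.1061] [-178.62   -6.23   -3.32] F [-1.4  0.2 -2.4] w 0.0236 t 27.3
```

```bash
cat > chk.py <<'E'
import sys
from h import *
z=float(sys.argv[1]);p,d=r.capture("top");hsv=cv2.cvtColor(p,cv2.COLOR_RGB2HSV)
m=(hsv[...,0]<12)&(hsv[...,1]>130)&(hsv[...,2]>70);m[:, :275]=0;m[:,400:]=0;m[:225]=0;m[310:]=0
ys,xs=np.nonzero(m)
if len(xs):
    P=ray(np.c_[xs,ys],z)[:,:2];k=P[:,0]>P[:,0].max()-.045
    print(len(xs),"x",P[:,0].min().round(4),P[:,0].max().round(4),"y mid(C part)",((P[k,1].min()+P[k,1].max())/2).round(4),"wid",np.ptp(P[k,1]).round(4))
E
python3 chk.py .11
```

```text
520 x 0.4831 0.5591 y mid(C part) -0.0578 wid 0.0692
```

```bash
python3 -m inch '[{"x":0.5,"y":-0.06,"z":0.06,"yaw":0},{"x":0.6,"y":-0.06,"z":0.08,"yaw":0},{"x":0.6,"y":0,"z":0.08,"yaw":0},{"x":0.5,"y":0,"z":0.06,"yaw":0},{"x":0.1,"y":0,"z":0,"yaw":0}]'; python3 go.py .5185 -.0534 .086 -3.1; python3 chk.py .11
```

```text
time_s: 27.77
tcp_pos: [0.5199, -0.0514, 0.108]
eef_rot: [-178.7, -6.2, -3.1]
contact_force: [1.2, 0.4, -2.3]
gripper_width: 0.0231
units now [-0.15  0.1   0.87] yaw 0.01 after turn xy [-0.05  0.08] |tcp [ 0.5199 -0.0514  0.108 ] [-178.66   -6.21   -3.08] F [ 1.2  0.4 -2.3] w 0.0231 t 27.8
412 x 0.5498 0.6193 y mid(C part) -0.0555 wid 0.0694
```

```bash
python3 -m inch '[{"x":-0.1,"y":0.1,"z":0.5,"yaw":0},{"x":0,"y":0,"z":0.25,"yaw":0},{"x":0,"y":0,"z":0.1,"yaw":0},{"x":0,"y":0,"z":0,"yaw":0}]'; python3 go.py .5185 -.0534 .085 -3.1
```

```text
time_s: 28.15
tcp_pos: [0.5198, -0.0519, 0.088]
eef_rot: [-178.6, -6.3, -3.0]
contact_force: [0.1, -0.3, -2.9]
gripper_width: 0.0236
units now [-0.06  0.06  0.11] yaw 0.03 after turn xy [-0.05  0.06] |tcp [ 0.5198 -0.0519  0.088 ] [-178.62   -6.31   -2.99] F [ 0.1 -0.3 -2.9] w 0.0236 t 28.1
```

```bash
python3 -m inch '[{"x":0,"y":0.05,"z":0.1,"yaw":0},{"x":0,"y":0,"z":0.06,"yaw":0}]'; python3 go.py .5185 -.0534 .085 -3.1
```

```text
time_s: 28.32
tcp_pos: [0.5201, -0.0528, 0.0847]
eef_rot: [-178.6, -6.4, -2.9]
contact_force: [-0.0, -0.0, -1.7]
gripper_width: 0.0236
units now [-0.06  0.03 -0.02] yaw 0.04 after turn xy [-0.06  0.03] |tcp [ 0.5201 -0.0528  0.0847] [-178.62   -6.35   -2.95] F [-0.  -0.  -1.7] w 0.0236 t 28.3
```

```bash
python3 -m inch '[{"x":0,"y":0,"z":0.03,"yaw":0},{"x":0,"y":0,"z":0,"yaw":0},{"x":0,"y":0,"z":0,"yaw":0},{"x":0,"y":0,"z":0,"yaw":0},{"x":0,"y":0,"z":0,"yaw":0}]' 0.3; python3 -m inch '[{"x":-0.6,"y":0,"z":-0.15,"yaw":0},{"x":-1,"y":0,"z":-0.3,"yaw":0},{"x":-1,"y":0,"z":-0.5,"yaw":0},{"x":-0.5,"y":-0.5,"z":-1,"yaw":0},{"x":0,"y":-1,"z":-0.5,"yaw":0}]'; python3 chk.py .09;python3 go.py .3709 .3044 .15 -1;python3 - <<'E'
from h import *
p,d=r.capture("scene");big(p,270,190,170,125,4.7,"b1")
E
```

```text
time_s: 28.73
tcp_pos: [0.522, -0.0524, 0.0859]
eef_rot: [-178.6, -6.6, -2.9]
contact_force: [-0.2, -0.1, 0.0]
gripper_width: 0.0512
time_s: 29.15
tcp_pos: [0.436, -0.0148, 0.1367]
eef_rot: [-178.7, -6.3, -3.2]
contact_force: [-0.1, 0.6, 0.8]
gripper_width: 0.057
600 x 0.5035 0.6209 y mid(C part) -0.0566 wid 0.0682
units now [ -3.32 -12.47  -0.52] yaw -0.53 after turn xy [ -2.93 -12.57] |tcp [ 0.4387 -0.0112  0.1391] [-178.62   -6.55   -3.12] F [2.6 3.  3.4] w 0.0573 t 29.2
```

View pics/b1.png

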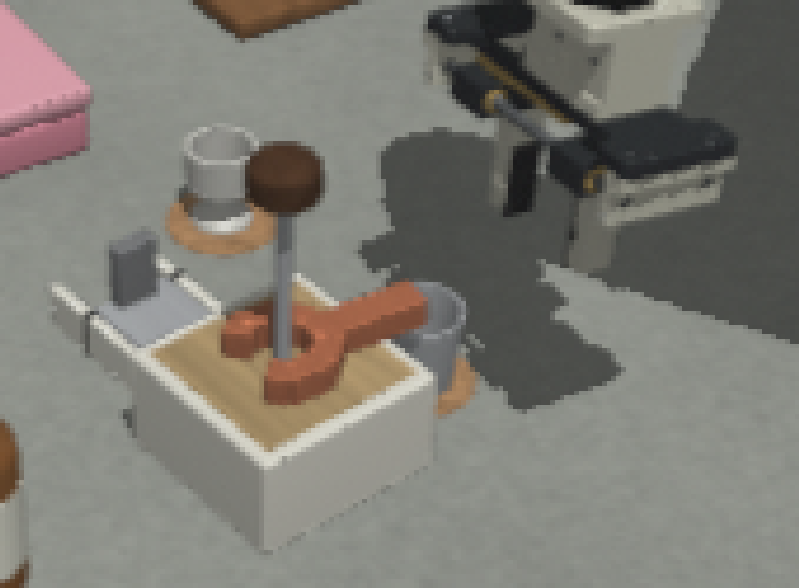

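The first weight lies flat around the rod at (285,345). The gate, the beaker on the drip mat and the cup all look right.

```bash
python3 -m inch '[{"x":-0.2,"y":-1,"z":0,"yaw":-0.2},{"x":-0.2,"y":-1,"z":0,"yaw":-0.2},{"x":-0.2,"y":-1,"z":0,"yaw":-0.1},{"x":-0.2,"y":-1,"z":0,"yaw":0},{"x":-0.25,"y":-1,"z":0,"yaw":0}]' 0.4 60|grep -v force; python3 -m inch '[{"x":-0.25,"y":-1,"z":0,"yaw":0},{"x":-0.25,"y":-1,"z":0,"yaw":0},{"x":-0.25,"y":-1,"z":0,"yaw":0},{"x":-0.25,"y":-1,"z":0,"yaw":0},{"x":-0.25,"y":-1,"z":0,"yaw":0}]'|grep -v force;python3 go.py .3709 .3044 .0145 -1.2
```

```text
time_s: 29.67
tcp_pos: [0.4171, 0.1158, 0.1388]
eef_rot: [-178.7, -6.8, -1.1]
gripper_width: 0.061
time_s: 30.08
tcp_pos: [0.3866, 0.2466, 0.137]
eef_rot: [-178.7, -6.8, -1.1]
gripper_width: 0.0612
units now [-1.25 -2.19  4.84] yaw 0.03 after turn xy [-0.68 -2.3 ] |tcp [0.3866 0.2466 0.137 ] [-178.66   -6.83   -1.08] F [0.2 0.1 1. ] w 0.0612 t 30.1
```

```bash
python3 -m inch '[{"x":-0.4,"y":-0.9,"z":0.1,"yaw":0},{"x":-0.4,"y":-0.8,"z":0.5,"yaw":0},{"x":-0.2,"y":-0.3,"z":0.8,"yaw":0},{"x":-0.1,"y":0,"z":0.9,"yaw":0},{"x":0,"y":0,"z":0.6,"yaw":0}]' |grep -v force;python3 go.py .3709 .3044 .0145 -1.2
```

```text
time_s: 30.5
tcp_pos: [0.3693, 0.3104, 0.0632]
eef_rot: [-178.1, -7.1, -0.7]
gripper_width: 0.0613
units now [-0.17  0.3   1.93] yaw 0.12 after turn xy [0.07 0.24] |tcp [0.3693 0.3104 0.0632] [-178.1    -7.07   -0.71] F [ 0.4 -0.1 -0.2] w 0.0613 t 30.5
```

```bash
python3 -m inch '[{"x":-0.1,"y":0.25,"z":0.7,"yaw":0.1},{"x":0,"y":0,"z":0.6,"yaw":0},{"x":0,"y":0,"z":0.3,"yaw":0}]' |grep -v force;python3 go.py .3709 .3044 .0145 -1.2
```

```text
time_s: 30.75
tcp_pos: [0.3717, 0.3055, 0.0186]
eef_rot: [-178.2, -7.0, -1.0]
gripper_width: 0.0615
units now [-0.05  0.05  0.16] yaw 0.05 after turn xy [-0.03  0.04] |tcp [0.3717 0.3055 0.0186] [-178.17   -6.95   -0.98] F [0.1 0.6 0.3] w 0.0615 t 30.8
```

```bash
python3 -m inch '[{"x":-0.04,"y":0.04,"z":0.13,"yaw":0},{"x":0,"y":0,"z":0.03,"yaw":0},{"x":0,"y":0,"z":0,"yaw":0},{"x":0,"y":0,"z":0,"yaw":0},{"x":0,"y":0,"z":0,"yaw":0}]' -0.7 60 |grep -v force; python3 -m inch '[{"x":0,"y":0,"z":0,"yaw":0},{"x":0,"y":0,"z":0,"yaw":0},{"x":0,"y":0,"z":0,"yaw":0},{"x":0,"y":0,"z":0,"yaw":0}]' ;python3 go.py .3709 .3044 .0145 -1.2
```

```text
time_s: 31.17
tcp_pos: [0.3709, 0.294, 0.0123]
eef_rot: [-179.3, -6.7, -1.0]
gripper_width: 0.0333
time_s: 31.5
tcp_pos: [0.3715, 0.294, 0.013]
eef_rot: [-179.2, -6.8, -1.1]
contact_force: [-0.2, -0.3, -1.2]
gripper_width: 0.0245
units now [-0.02 -0.42 -0.06] yaw 0.02 after turn xy [-0.03 -0.42] |tcp [0.3715 0.294  0.013 ] [-179.24   -6.77   -1.1 ] F [-0.2 -0.3 -1.2] w 0.0245 t 31.5
```

```bash
python3 -m inch '[{"x":0,"y":0,"z":-1,"yaw":0},{"x":0,"y":0,"z":-1,"yaw":0},{"x":0,"y":0,"z":-1,"yaw":0},{"x":0,"y":0,"z":-1,"yaw":0},{"x":0,"y":0,"z":-1,"yaw":0}]'|grep -v force; for k in 1 2; do python3 -m inch '[{"x":0.3,"y":1,"z":0,"yaw":0},{"x":0.3,"y":1,"z":0,"yaw":0},{"x":0.3,"y":1,"z":0,"yaw":0},{"x":0.3,"y":1,"z":0,"yaw":0},{"x":0.3,"y":1,"z":0,"yaw":0}]'|grep -v force;done;  python3 go.py .458 -.0555 .125 -1.2
```

```text
time_s: 31.92
tcp_pos: [0.3536, 0.2886, 0.1351]
eef_rot: [180.0, -6.3, -1.1]
gripper_width: 0.0239
time_s: 32.33
tcp_pos: [0.3904, 0.1677, 0.1454]
eef_rot: [-179.2, -6.6, -0.6]
gripper_width: 0.0237
time_s: 32.75
tcp_pos: [0.4256, 0.0363, 0.1477]
eef_rot: [-179.1, -6.6, -0.5]
gripper_width: 0.0235
units now [1.21 3.68 1.  ] yaw 0.19 after turn xy [1.37 3.64] |tcp [0.4256 0.0363 0.1477] [-179.08   -6.62   -0.46] F [-0.   0.8 -2.5] w 0.0235 t 32.8
```

```bash
python3 -m inch '[{"x":0.4,"y":1,"z":0,"yaw":0.1},{"x":0.4,"y":1,"z":0,"yaw":0.1},{"x":0.4,"y":1,"z":0,"yaw":0},{"x":0.1,"y":0.4,"z":0.2,"yaw":0},{"x":0,"y":0,"z":0.2,"yaw":0}]'|grep -v force; python3 go.py .458 -.0555 .125 -1.2; python3 chk.py .135
```

```text
time_s: 33.17
tcp_pos: [0.4584, -0.0567, 0.1399]
eef_rot: [-178.9, -6.6, -1.5]
gripper_width: 0.0238
units now [-0.09 -0.04  0.59] yaw -0.07 after turn xy [-0.02 -0.05] |tcp [ 0.4584 -0.0567  0.1399] [-178.91   -6.62   -1.47] F [-0.5 -0.2 -2.9] w 0.0238 t 33.2
1086 x 0.4814 0.6173 y mid(C part) -0.0568 wid 0.0659
```

```bash
cat > chk2.py <<'E'
import sys
from h import *
z,a,b=map(float,sys.argv[1:4]);p,d=r.capture("top");hsv=cv2.cvtColor(p,cv2.COLOR_RGB2HSV)
m=(hsv[...,0]<12)&(hsv[...,1]>130)&(hsv[...,2]>70);m[:, :275]=0;m[:,400:]=0;m[:225]=0;m[310:]=0
ys,xs=np.nonzero(m);P=ray(np.c_[xs,ys],z)[:,:2]
for lo in np.arange(a,b,.006):
    k=(P[:,0]>=lo)&(P[:,0]<lo+.006)
    if k.any():q=np.sort(P[k,1]);print(round(lo,3),q[0].round(4),q[-1].round(4),"mid",((q[0]+q[-1])/2).round(4))
E
python3 chk2.py .145 .50 .60
```

```text
0.5 -0.0713 -0.0377 mid -0.0545
0.506 -0.078 -0.031 mid -0.0545
0.512 -0.0848 -0.0242 mid -0.0545
0.518 -0.087 -0.022 mid -0.0545
0.524 -0.0893 -0.0197 mid -0.0545
0.53 -0.0893 -0.0197 mid -0.0545
0.536 -0.0893 -0.0197 mid -0.0545
0.542 -0.0894 -0.0197 mid -0.0545
0.548 -0.0871 -0.022 mid -0.0545
0.554 -0.0826 -0.0265 mid -0.0546
0.56 -0.0782 -0.0377 mid -0.0579
0.566 -0.0827 -0.031 mid -0.0568
0.572 -0.085 -0.0265 mid -0.0557
0.578 -0.0895 -0.0242 mid -0.0568
0.584 -0.0895 -0.0242 mid -0.0569
0.59 -0.0873 -0.0242 mid -0.0557
0.596 -0.0895 -0.0242 mid -0.0569
```

```bash
python3 -m inch '[{"x":0.4,"y":0.05,"z":0.3,"yaw":0},{"x":0.6,"y":0.02,"z":0.25,"yaw":0},{"x":0.6,"y":0,"z":0.15,"yaw":0},{"x":0.5,"y":0,"z":0.1,"yaw":0},{"x":0.1,"y":0,"z":0,"yaw":0}]'|grep -v force; python3 go.py .5195 -.060 .105 -1.5; python3 chk2.py .13 .56 .63
```

```text
time_s: 33.68
tcp_pos: [0.5143, -0.0547, 0.125]
eef_rot: [-178.9, -6.5, -1.2]
gripper_width: 0.0235
units now [0.12 0.22 0.82] yaw 0.08 after turn xy [0.22 0.21] |tcp [ 0.5143 -0.0547  0.125 ] [-178.91   -6.45   -1.17] F [-0.  -0.4 -1.9] w 0.0235 t 33.7
0.56 -0.0761 -0.0306 mid -0.0533
0.566 -0.0806 -0.026 mid -0.0533
0.572 -0.0852 -0.0192 mid -0.0522
0.578 -0.0898 -0.0192 mid -0.0545
0.584 -0.0875 -0.0192 mid -0.0534
0.59 -0.0875 -0.0192 mid -0.0534
0.596 -0.0876 -0.0192 mid -0.0534
0.602 -0.0876 -0.0192 mid -0.0534
0.608 -0.0876 -0.0215 mid -0.0545
0.614 -0.0808 -0.026 mid -0.0534
```

```bash
python3 -m inch '[{"x":0.15,"y":0.2,"z":0.4,"yaw":0},{"x":0.05,"y":0.05,"z":0.25,"yaw":0},{"x":0,"y":0,"z":0.15,"yaw":0}]'|grep -v force; python3 go.py .5195 -.060 .1035 -1.5
```

```text
time_s: 33.98
tcp_pos: [0.5209, -0.0598, 0.1051]
eef_rot: [-178.9, -6.5, -1.1]
gripper_width: 0.0239
units now [-0.06  0.01  0.06] yaw 0.1 after turn xy [-0.06  0.01] |tcp [ 0.5209 -0.0598  0.1051] [-178.87   -6.5    -1.08] F [-0.7  0.1 -2.5] w 0.0239 t 34.0
```

```bash
python3 -m inch '[{"x":-0.05,"y":0,"z":0.08,"yaw":0},{"x":0,"y":0,"z":0.03,"yaw":0}]'; python3 go.py .5195 -.060 .103 -1.5;python3 -m inch '[{"x":0,"y":0,"z":0,"yaw":0},{"x":0,"y":0,"z":0,"yaw":0},{"x":0,"y":0,"z":0,"yaw":0},{"x":0,"y":0,"z":0,"yaw":0},{"x":0,"y":0,"z":0,"yaw":0}]' 0.3; python3 -m inch '[{"x":-0.6,"y":0,"z":-0.15,"yaw":0},{"x":-1,"y":0,"z":-0.3,"yaw":0},{"x":-1,"y":0,"z":-0.3,"yaw":0},{"x":-0.5,"y":-0.5,"z":-0.3,"yaw":0},{"x":0,"y":-1,"z":-0.2,"yaw":0}]';python3 go.py .5144 .3253 .15 -2.4; python3 chk2.py .11 .50 .63;python3 - <<'E'
from h import *
p,d=r.capture("top")
for w in weights(p):print(w)
p,d=r.capture("scene");big(p,270,190,170,125,4.7,"b2")
E
```

```text
time_s: 34.15
tcp_pos: [0.5202, -0.06, 0.1023]
eef_rot: [-178.9, -6.6, -1.0]
contact_force: [-8.6, 3.3, 18.6]
gripper_width: 0.0235
units now [-0.02  0.   -0.03] yaw 0.12 after turn xy [-0.03  0.  ] |tcp [ 0.5202 -0.06    0.1023] [-178.9    -6.56   -1.03] F [-8.6  3.3 18.6] w 0.0235 t 34.1
time_s: 34.57
tcp_pos: [0.5203, -0.0599, 0.1037]
eef_rot: [-178.9, -6.8, -1.0]
contact_force: [-0.4, 0.1, 0.7]
gripper_width: 0.0513
time_s: 34.98
tcp_pos: [0.4364, -0.0241, 0.1242]
eef_rot: [-179.0, -6.5, -1.3]
contact_force: [0.7, 0.8, -0.1]
gripper_width: 0.0568
units now [  2.9  -14.05  -0.45] yaw 0.28 after turn xy [  2.53 -14.09] |tcp [ 0.4364 -0.0241  0.1242] [-178.97   -6.52   -1.29] F [ 0.7  0.8 -0.1] w 0.0568 t 35.0
0.5 -0.0692 -0.0416 mid -0.0554
0.506 -0.0715 -0.0416 mid -0.0565
0.512 -0.0715 -0.0416 mid -0.0566
0.518 -0.0715 -0.0416 mid -0.0566
0.524 -0.0693 -0.0416 mid -0.0554
0.53 -0.0693 -0.0439 mid -0.0566
0.536 -0.0693 -0.0439 mid -0.0566
0.542 -0.0693 -0.0439 mid -0.0566
0.548 -0.0693 -0.0439 mid -0.0566
0.554 -0.0693 -0.0439 mid -0.0566
0.56 -0.0763 -0.037 mid -0.0566
0.566 -0.0786 -0.0324 mid -0.0555
0.572 -0.0855 -0.0254 mid -0.0555
0.578 -0.0879 -0.0231 mid -0.0555
0.584 -0.0902 -0.0231 mid -0.0567
0.59 -0.0902 -0.0231 mid -0.0567
0.596 -0.0879 -0.0231 mid -0.0555
0.602 -0.0926 -0.0231 mid -0.0579
0.608 -0.0903 -0.0254 mid -0.0579
0.614 -0.0903 -0.0254 mid -0.0579
0.62 -0.081 -0.081 mid -0.081
(array([0.5893, 0.3222]), np.float64(357.5), np.float64(358.0), np.float64(0.1174), np.float64(0.0702))
(array([ 0.6   , -0.0575]), np.float64(1.0), np.float64(-1.8), np.float64(0.1256), np.float64(0.0748))
```

View pics/b2.png

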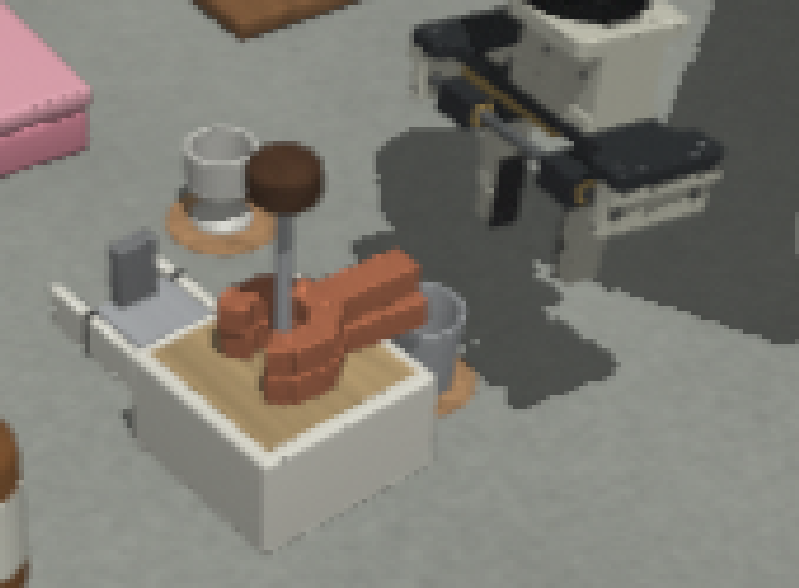

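Two weights are stacked flat around the rod at (285,335). One weight remains on the bench.

```bash
python3 -m inch '[{"x":0,"y":-1,"z":-0.2,"yaw":0.1},{"x":0,"y":-1,"z":0,"yaw":0.1},{"x":0.1,"y":-1,"z":0,"yaw":0},{"x":0.25,"y":-1,"z":0,"yaw":0},{"x":0.25,"y":-1,"z":0,"yaw":0}]' 0.4 60|grep -v force; python3 -m inch '[{"x":0.25,"y":-1,"z":0,"yaw":0},{"x":0.25,"y":-1,"z":0,"yaw":0},{"x":0.25,"y":-1,"z":0,"yaw":0},{"x":0.25,"y":-1,"z":0,"yaw":0},{"x":0.25,"y":-1,"z":0,"yaw":0}]'|grep -v force;python3 go.py .5144 .3253 .0145 -2.3
```

```text
time_s: 35.55
tcp_pos: [0.4562, 0.1019, 0.1334]
eef_rot: [-178.9, -6.6, -2.2]
gripper_width: 0.061
time_s: 35.97
tcp_pos: [0.4939, 0.2293, 0.1373]
eef_rot: [-179.0, -6.4, -2.3]
gripper_width: 0.0613
units now [ 0.11 -3.78  5.02] yaw 0.01 after turn xy [ 0.66 -3.87] |tcp [0.4939 0.2293 0.1373] [-178.98   -6.4    -2.27] F [ 0.2 -0.1 -0.3] w 0.0613 t 36.0
```

```bash
python3 -m inch '[{"x":0.1,"y":-1,"z":0,"yaw":0},{"x":0,"y":-1,"z":0.3,"yaw":0},{"x":0,"y":-1,"z":0.6,"yaw":0},{"x":0,"y":-0.6,"z":0.8,"yaw":0},{"x":0,"y":0,"z":0.7,"yaw":0}]'|grep -v force;python3 go.py .5144 .3253 .0145 -2.3
```

```text
time_s: 36.38
tcp_pos: [0.5131, 0.3291, 0.0789]
eef_rot: [-178.7, -6.7, -2.2]
gripper_width: 0.0616
units now [-0.24  0.21  2.56] yaw 0.02 after turn xy [0.06 0.15] |tcp [0.5131 0.3291 0.0789] [-178.72   -6.66   -2.2 ] F [-0.2 -0.2 -0.3] w 0.0616 t 36.4
```

```bash
python3 -m inch '[{"x":-0.1,"y":0.15,"z":0.8,"yaw":0},{"x":-0.1,"y":0,"z":0.8,"yaw":0},{"x":0,"y":0,"z":0.5,"yaw":0},{"x":0,"y":0,"z":0.2,"yaw":0},{"x":0,"y":0,"z":0,"yaw":0}]'|grep -v force;python3 go.py .5144 .3253 .0145 -2.3
```

```text
time_s: 36.8
tcp_pos: [0.5161, 0.325, 0.0119]
eef_rot: [-179.1, -6.4, -2.1]
gripper_width: 0.061
units now [-0.06 -0.01 -0.11] yaw 0.04 after turn xy [-0.07 -0.01] |tcp [0.5161 0.325  0.0119] [-179.09   -6.37   -2.13] F [-14.1   5.7  25.2] w 0.061 t 36.8
```

```bash
python3 -m inch '[{"x":-0.06,"y":0,"z":-0.11,"yaw":0},{"x":0,"y":0,"z":0,"yaw":0},{"x":0,"y":0,"z":0,"yaw":0},{"x":0,"y":0,"z":0,"yaw":0},{"x":0,"y":0,"z":0,"yaw":0}]' -0.7 60|grep -v force;python3 -m inch '[{"x":0,"y":0,"z":0,"yaw":0},{"x":0,"y":0,"z":0,"yaw":0},{"x":0,"y":0,"z":0,"yaw":0},{"x":0,"y":0,"z":0,"yaw":0}]';python3 go.py .5144 .3253 .0145 -2.3
```

```text
time_s: 37.22
tcp_pos: [0.5163, 0.3244, 0.0148]
eef_rot: [-179.1, -6.4, -2.2]
gripper_width: 0.0334
time_s: 37.55
tcp_pos: [0.5166, 0.3243, 0.015]
eef_rot: [-179.1, -6.4, -2.2]
contact_force: [0.1, 0.9, 0.6]
gripper_width: 0.0234
units now [-0.09 -0.04  0.01] yaw 0.02 after turn xy [-0.09 -0.04] |tcp [0.5166 0.3243 0.015 ] [-179.07   -6.4    -2.21] F [0.1 0.9 0.6] w 0.0234 t 37.5
```

```bash
python3 -m inch '[{"x":0,"y":0,"z":-1,"yaw":0},{"x":0,"y":0,"z":-1,"yaw":0},{"x":-0.5,"y":0,"z":-1,"yaw":0},{"x":-0.5,"y":0,"z":-1,"yaw":0},{"x":-0.5,"y":0.5,"z":-1,"yaw":0}]'|grep -v force; for k in 1 2; do python3 -m inch '[{"x":-0.05,"y":1,"z":-0.1,"yaw":0},{"x":-0.05,"y":1,"z":-0.1,"yaw":0},{"x":-0.05,"y":1,"z":-0.1,"yaw":0},{"x":-0.05,"y":1,"z":-0.1,"yaw":0},{"x":-0.05,"y":1,"z":-0.1,"yaw":0}]'|grep -v force;done;  python3 go.py .455 -.055 .15 -2.2
```

```text
time_s: 37.97
tcp_pos: [0.462, 0.3086, 0.1308]
eef_rot: [-179.8, -5.8, -2.3]
gripper_width: 0.0234
time_s: 38.38
tcp_pos: [0.4471, 0.1834, 0.1469]
eef_rot: [-179.4, -6.0, -2.0]
gripper_width: 0.0233
time_s: 38.8
tcp_pos: [0.4309, 0.0513, 0.1567]
eef_rot: [-179.5, -5.8, -1.9]
gripper_width: 0.0235
units now [1.07 4.22 0.34] yaw 0.07 after turn xy [1.13 4.21] |tcp [0.4309 0.0513 0.1567] [-179.48   -5.84   -1.94] F [ 1.5 -1.3 -2.1] w 0.0235 t 38.8
```

```bash
python3 -m inch '[{"x":0.2,"y":1,"z":0,"yaw":0.1},{"x":0.2,"y":1,"z":0,"yaw":0},{"x":0.2,"y":1,"z":0,"yaw":0},{"x":0.2,"y":0.9,"z":0,"yaw":0},{"x":0,"y":0,"z":0,"yaw":0}]'|grep -v force; python3 go.py .455 -.055 .14 -2.2; python3 chk2.py .16 .47 .57; python3 - <<'E'
from h import *
p,d=r.capture("scene");big(p,270,170,170,125,4.7,"b3")
E
```

```text
time_s: 39.22
tcp_pos: [0.4427, -0.0553, 0.1574]
eef_rot: [-179.4, -5.7, -2.5]
gripper_width: 0.0234
units now [ 0.42 -0.03  0.74] yaw -0.07 after turn xy [ 0.49 -0.03] |tcp [ 0.4427 -0.0553  0.1574] [-179.4    -5.71   -2.46] F [ 0.1  0.4 -1.9] w 0.0234 t 39.2
0.47 -0.0667 -0.0446 mid -0.0556
0.476 -0.0667 -0.0446 mid -0.0557
0.482 -0.0734 -0.038 mid -0.0557
0.488 -0.0823 -0.0313 mid -0.0568
0.494 -0.0889 -0.0269 mid -0.0579
0.5 -0.0934 -0.0247 mid -0.059
0.506 -0.0912 -0.0225 mid -0.0568
0.512 -0.0912 -0.0225 mid -0.0568
0.518 -0.0912 -0.0225 mid -0.0568
0.524 -0.0934 -0.0247 mid -0.0591
0.53 -0.089 -0.0269 mid -0.058
0.536 -0.0846 -0.0291 mid -0.0569
0.542 -0.0691 -0.0447 mid -0.0569
0.548 -0.0691 -0.0447 mid -0.0569
0.554 -0.0691 -0.0447 mid -0.0569
0.56 -0.0758 -0.038 mid -0.0569
0.566 -0.078 -0.0313 mid -0.0547
```

View pics/b3.png

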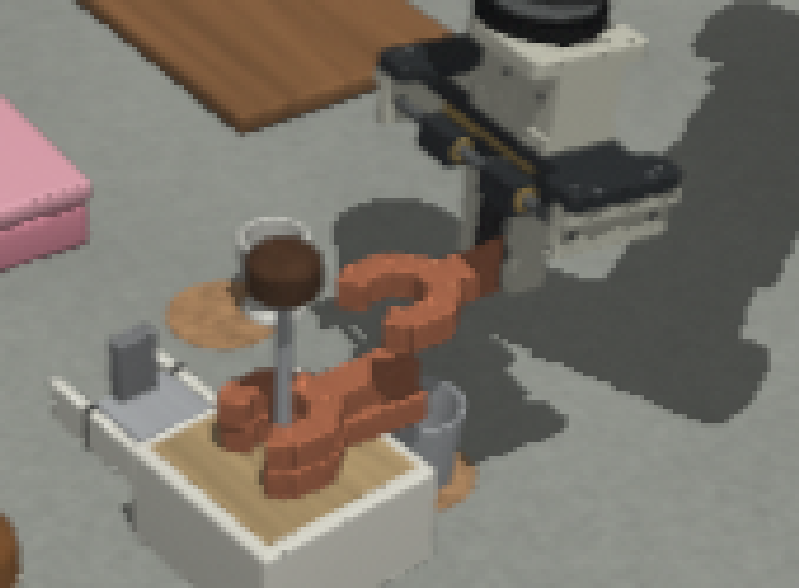

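The weight is level at (400,300), ready to go in. The egg cup has been knocked off its mat to about (275,270), so I'll finish this weight and then mend that.

```bash
python3 -m inch '[{"x":0.4,"y":0,"z":0.4,"yaw":0},{"x":0.6,"y":0,"z":0.3,"yaw":0},{"x":0.6,"y":-0.03,"z":0.2,"yaw":0},{"x":0.6,"y":-0.03,"z":0.1,"yaw":0},{"x":0.4,"y":0,"z":0.06,"yaw":0}]'|grep -v force; python3 go.py .5213 -.0563 .135 -2.3
```

```text
time_s: 39.73
tcp_pos: [0.509, -0.052, 0.1365]
eef_rot: [-179.3, -5.7, -2.4]
gripper_width: 0.0237
units now [0.49 0.15 0.11] yaw -0.02 after turn xy [0.5  0.15] |tcp [ 0.509  -0.052   0.1365] [-179.31   -5.67   -2.38] F [ 1.1 -0.3 -1.6] w 0.0237 t 39.7
```

```bash
python3 -m inch '[{"x":0.4,"y":0.14,"z":0.05,"yaw":0},{"x":0.1,"y":0.03,"z":0.15,"yaw":0},{"x":0,"y":0,"z":0.15,"yaw":0}]'|grep -v time; python3 go.py .5213 -.0563 .1255 -2.3; python3 chk2.py .145 .56 .64
```

```text
tcp_pos: [0.5245, -0.055, 0.1285]
eef_rot: [-179.3, -5.7, -2.2]
contact_force: [-0.3, -0.7, -1.4]
gripper_width: 0.0233
units now [-0.14  0.06  0.1 ] yaw 0.02 after turn xy [-0.13  0.06] |tcp [ 0.5245 -0.055   0.1285] [-179.31   -5.67   -2.23] F [-0.3 -0.7 -1.4] w 0.0233 t 40.0
0.56 -0.0759 -0.0377 mid -0.0568
0.566 -0.0782 -0.031 mid -0.0546
0.572 -0.0827 -0.0265 mid -0.0546
0.578 -0.0895 -0.0242 mid -0.0568
0.584 -0.0895 -0.022 mid -0.0557
0.59 -0.0895 -0.022 mid -0.0557
0.596 -0.0895 -0.0242 mid -0.0569
0.602 -0.0918 -0.0242 mid -0.058
0.608 -0.0918 -0.0242 mid -0.058
0.614 -0.0873 -0.0265 mid -0.0569
0.62 -0.0355 -0.0332 mid -0.0343
```

```bash
python3 -m inch '[{"x":-0.14,"y":0.04,"z":0.1,"yaw":0},{"x":0,"y":0,"z":0.03,"yaw":0}]'; python3 go.py .5213 -.0563 .125 -2.3
```

```text
time_s: 40.2
tcp_pos: [0.521, -0.0557, 0.1248]
eef_rot: [-179.3, -5.8, -2.2]
contact_force: [-4.7, -0.3, 10.6]
gripper_width: 0.0231
units now [ 0.02  0.02 -0.01] yaw 0.02 after turn xy [0.01 0.02] |tcp [ 0.521  -0.0557  0.1248] [-179.31   -5.76   -2.2 ] F [-4.7 -0.3 10.6] w 0.0231 t 40.2
```

```bash
python3 -m inch '[{"x":0,"y":0,"z":0,"yaw":0},{"x":0,"y":0,"z":0,"yaw":0},{"x":0,"y":0,"z":0,"yaw":0},{"x":0,"y":0,"z":0,"yaw":0},{"x":0,"y":0,"z":0,"yaw":0}]' 0.3; python3 -m inch '[{"x":-0.6,"y":0,"z":-0.15,"yaw":0},{"x":-1,"y":0,"z":-0.2,"yaw":0},{"x":-1,"y":0,"z":-0.2,"yaw":0},{"x":-1,"y":-0.2,"z":-0.3,"yaw":0},{"x":-0.5,"y":-0.3,"z":-0.2,"yaw":0}]'; python3 chk2.py .13 .49 .63; cat > cup.py <<'E'
from h import *
p,d=r.capture("top");hsv=cv2.cvtColor(p,cv2.COLOR_RGB2HSV)
m=((hsv[...,2]>125)&(hsv[...,1]<45)).astype(np.uint8);m[:,:345]=0;m[:,450:]=0;m[:262]=0;m[330:]=0
n,l,s,c=cv2.connectedComponentsWithStats(cv2.morphologyEx(m,cv2.MORPH_CLOSE,np.ones((5,5))))
for i in range(1,n):
    if s[i][4]>60:
        ctr=[s[i][0]+(s[i][2]-1)/2,s[i][1]+(s[i][3]-1)/2];print("white",s[i],ray(ctr,.059).round(4))
mo=((hsv[...,0]<20)&(hsv[...,1]>90)&(hsv[...,2]>60)).astype(np.uint8);mo[:,:360]=0;mo[:,450:]=0;mo[:255]=0;mo[330:]=0
ys,xs=np.nonzero(mo)
if len(xs):print("mat bbox",xs.min(),xs.max(),ys.min(),ys.max(),ray([(xs.min()+xs.max())/2,(ys.min()+ys.max())/2],0).round(4))
big(p,270,195,170,125,4.7,"b4")
E
python3 cup.py
```

```text
time_s: 40.62
tcp_pos: [0.5194, -0.0558, 0.1263]
eef_rot: [-179.3, -5.9, -2.2]
contact_force: [-0.4, 0.2, -0.2]
gripper_width: 0.0512
time_s: 41.03
tcp_pos: [0.4131, -0.0407, 0.1402]
eef_rot: [-179.4, -5.8, -2.4]
contact_force: [-1.5, -0.4, 0.1]
gripper_width: 0.0571
0.496 -0.0646 -0.0442 mid -0.0544
0.502 -0.0669 -0.0419 mid -0.0544
0.508 -0.0669 -0.0419 mid -0.0544
0.514 -0.0714 -0.0419 mid -0.0567
0.52 -0.0669 -0.0419 mid -0.0544
0.526 -0.0669 -0.0442 mid -0.0555
0.532 -0.0692 -0.0442 mid -0.0567
0.538 -0.0669 -0.0442 mid -0.0556
0.544 -0.0692 -0.0442 mid -0.0567
0.55 -0.0692 -0.0442 mid -0.0567
0.556 -0.0715 -0.0442 mid -0.0579
0.562 -0.0761 -0.0351 mid -0.0556
0.568 -0.0784 -0.0306 mid -0.0545
0.574 -0.0898 -0.0238 mid -0.0568
0.58 -0.0898 -0.0215 mid -0.0556
0.586 -0.0898 -0.0237 mid -0.0568
0.592 -0.0898 -0.0237 mid -0.0568
0.598 -0.0898 -0.0237 mid -0.0568
0.604 -0.0899 -0.0237 mid -0.0568
0.61 -0.0899 -0.026 mid -0.058
0.616 -0.083 -0.0306 mid -0.0568
white [390 288  21  21 343] [[ 0.4622 -0.2655  0.059 ]]
mat bbox 387 417 268 295 [[ 0.501  -0.2797  0.    ]]
```

The cup is upright at about (0.462, −0.2655), 35 mm from its mat centre. I'll fetch it.

```bash
python3 -m inch '[{"x":0.1,"y":1,"z":0,"yaw":0},{"x":0.1,"y":1,"z":0,"yaw":0},{"x":0.1,"y":1,"z":0,"yaw":0},{"x":0.15,"y":1,"z":0,"yaw":0},{"x":0.15,"y":1,"z":0,"yaw":0}]' 1 25|grep -v force;python3 -m inch '[{"x":0.3,"y":1,"z":0,"yaw":0},{"x":0.3,"y":1,"z":0,"yaw":0},{"x":0.3,"y":0.9,"z":0,"yaw":0},{"x":0.2,"y":0.4,"z":0,"yaw":0}]'|grep -v force; python3 go.py .4622 -.2655 .04 -2.4
```

```text
time_s: 41.55
tcp_pos: [0.4278, -0.1655, 0.1433]
eef_rot: [-179.2, -6.4, -1.5]
gripper_width: 0.0844
time_s: 41.88
tcp_pos: [0.4552, -0.2564, 0.1448]
eef_rot: [-179.2, -6.4, -1.5]
gripper_width: 0.0875
units now [-0.18  0.41  4.2 ] yaw 0.22 after turn xy [0.3  0.35] |tcp [ 0.4552 -0.2564  0.1448] [-179.25   -6.43   -1.53] F [0.9 0.5 0.5] w 0.0875 t 41.9
```

```bash
python3 -m inch '[{"x":0.1,"y":0.35,"z":0.2,"yaw":0},{"x":-0.1,"y":0.05,"z":1,"yaw":0},{"x":-0.1,"y":0,"z":1,"yaw":0}]'|grep -v force; python3 go.py .4622 -.2655 .04 -2.4
```

```text
time_s: 42.13
tcp_pos: [0.4642, -0.2716, 0.092]
eef_rot: [-179.4, -7.0, -1.7]
gripper_width: 0.0878
units now [-0.34 -0.22  2.06] yaw 0.18 after turn xy [-0.09 -0.24] |tcp [ 0.4642 -0.2716  0.092 ] [-179.44   -6.98   -1.67] F [ 0.2  0.3 -0.7] w 0.0878 t 42.1
```

```bash
python3 -m inch '[{"x":-0.2,"y":-0.2,"z":0.8,"yaw":0},{"x":-0.1,"y":-0.03,"z":0.8,"yaw":0},{"x":0,"y":0,"z":0.35,"yaw":0}]'|grep -v force; python3 go.py .4622 -.2655 .04 -2.4; python3 -m inch '[{"x":0,"y":0,"z":0,"yaw":0},{"x":0,"y":0,"z":0,"yaw":0},{"x":0,"y":0,"z":0,"yaw":0},{"x":0,"y":0,"z":0,"yaw":0},{"x":0,"y":0,"z":0,"yaw":0}]' -0.3 25|grep -v force; python3 -m inch '[{"x":0,"y":0,"z":0,"yaw":0},{"x":0,"y":0,"z":0,"yaw":0},{"x":0,"y":0,"z":0,"yaw":0}]'; python3 go.py .4622 -.2655 .04 -2.4;
```

```text
time_s: 42.38
tcp_pos: [0.4614, -0.2657, 0.0368]
eef_rot: [-179.4, -6.8, -1.8]
gripper_width: 0.088
units now [ 0.04 -0.01 -0.12] yaw 0.16 after turn xy [ 0.03 -0.01] |tcp [ 0.4614 -0.2657  0.0368] [-179.4    -6.79   -1.76] F [-0.7  0.1  0.3] w 0.088 t 42.4
time_s: 42.8
tcp_pos: [0.4622, -0.2657, 0.0364]
eef_rot: [-179.4, -6.7, -1.7]
gripper_width: 0.0599
time_s: 43.05
tcp_pos: [0.4636, -0.266, 0.0388]
eef_rot: [-179.5, -6.9, -1.6]
contact_force: [0.1, 0.6, -1.4]
gripper_width: 0.0472
units now [-0.05 -0.02 -0.06] yaw 0.19 after turn xy [-0.06 -0.02] |tcp [ 0.4636 -0.266   0.0388] [-179.45   -6.92   -1.64] F [ 0.1  0.6 -1.4] w 0.0472 t 43.0
```

```bash
python3 -m inch '[{"x":0,"y":0,"z":-0.8,"yaw":0},{"x":0.5,"y":0.2,"z":0,"yaw":0},{"x":0.5,"y":0.2,"z":0,"yaw":0},{"x":0.3,"y":0.15,"z":0,"yaw":0},{"x":0,"y":0,"z":0,"yaw":0}]'|grep -v force; python3 go.py .4970 -.2805 .039 -1.6
```

```text
time_s: 43.47
tcp_pos: [0.4932, -0.281, 0.0644]
eef_rot: [-179.4, -7.0, -1.7]
gripper_width: 0.0476
units now [ 0.03 -0.01  1.03] yaw -0.01 after turn xy [ 0.15 -0.02] |tcp [ 0.4932 -0.281   0.0644] [-179.44   -6.96   -1.65] F [ 0.1 -0.3 -0.6] w 0.0476 t 43.5
```

```bash
python3 -m inch '[{"x":0,"y":0,"z":0.5,"yaw":0},{"x":0,"y":0,"z":0.3,"yaw":0},{"x":0,"y":0,"z":0.12,"yaw":0},{"x":0,"y":0,"z":0,"yaw":0}]'; python3 go.py .4970 -.2805 .039 -1.6
```

```text
time_s: 43.8
tcp_pos: [0.4947, -0.2805, 0.0401]
eef_rot: [-179.4, -6.9, -1.7]
contact_force: [-0.5, 0.5, -0.7]
gripper_width: 0.0472
units now [ 0.09 -0.    0.05] yaw -0.03 after turn xy [ 0.09 -0.  ] |tcp [ 0.4947 -0.2805  0.0401] [-179.4    -6.89   -1.73] F [-0.5  0.5 -0.7] w 0.0472 t 43.8
```

```bash
python3 -m inch '[{"x":0.08,"y":0,"z":0.05,"yaw":0},{"x":0,"y":0,"z":0.02,"yaw":0}]';python3 -m inch '[{"x":0,"y":0,"z":0,"yaw":0},{"x":0,"y":0,"z":0,"yaw":0},{"x":0,"y":0,"z":0,"yaw":0},{"x":0,"y":0,"z":0,"yaw":0},{"x":0,"y":0,"z":0,"yaw":0}]' 0.9; python3 -m inch '[{"x":0,"y":0,"z":-1,"yaw":0},{"x":0,"y":0,"z":-1,"yaw":0},{"x":0,"y":0,"z":-1,"yaw":0},{"x":0,"y":0,"z":-1,"yaw":0},{"x":-0.5,"y":0,"z":-1,"yaw":0}]' 1|grep -v force; python3 -m inch '[{"x":-1,"y":0,"z":-0.5,"yaw":0},{"x":-1,"y":0,"z":0,"yaw":0},{"x":-1,"y":0,"z":0,"yaw":0},{"x":0,"y":0.8,"z":0,"yaw":0},{"x":0,"y":0.4,"z":0,"yaw":0}]'|grep -v force; python3 -m inch '[{"x":0,"y":0,"z":0,"yaw":0},{"x":0,"y":0,"z":0,"yaw":0},{"x":0,"y":0,"z":0,"yaw":0}]';python3 cup.py
```

```text
time_s: 43.97
tcp_pos: [0.4961, -0.2804, 0.0382]
eef_rot: [-179.4, -6.8, -1.7]
contact_force: [-0.3, -0.4, -1.7]
gripper_width: 0.0472
time_s: 44.38
tcp_pos: [0.4969, -0.2805, 0.0396]
eef_rot: [-179.4, -6.9, -1.7]
contact_force: [0.3, 0.3, -0.4]
gripper_width: 0.0752
time_s: 44.8
tcp_pos: [0.4673, -0.2803, 0.1614]
eef_rot: [-179.3, -6.3, -1.7]
gripper_width: 0.0877
time_s: 45.22
tcp_pos: [0.389, -0.3082, 0.1741]
eef_rot: [-179.5, -7.2, -1.5]
gripper_width: 0.0875
time_s: 45.47
tcp_pos: [0.3882, -0.3094, 0.175]
eef_rot: [-179.6, -7.3, -1.6]
contact_force: [0.2, -0.0, 0.1]
gripper_width: 0.0877
white [396 274  21  21 334] [[ 0.4956 -0.2802  0.059 ]]
mat bbox 387 417 268 299 [[ 0.496  -0.2796  0.    ]]
```

View pics/b4.png

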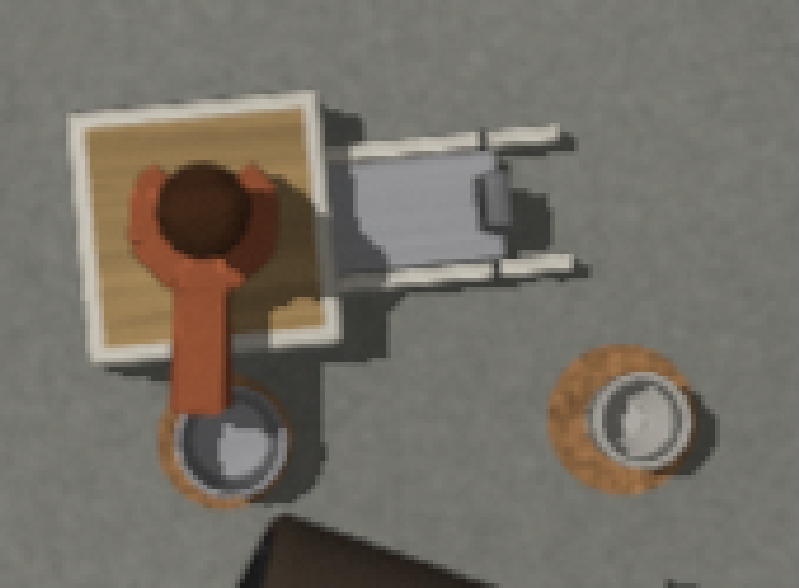

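All three weights are stacked around the rod at (203,215), the beaker and cup are centred on their mats, and the gate handle is at the lines. I'll check that the top weight is level from the depth image, then hand in.

```bash
python3 - <<'E'
from h import *
p,d=r.capture("top");T=np.array(I["top"]["pose"]);K=np.array(I["top"]["mtx"])
def z(cx,cy):
    u,v=int(round(cx/4.7+270-.4)),int(round(cy/4.7+195-.4));D=np.median(d[v-1:v+2,u-1:u+2])
    return ((T[:3,:3]@[(u-K[0,2])/K[0,0]*D,(v-K[1,2])/K[1,1]*D,D])+T[:3,3]).round(4)
print("tail",z(200,390),z(200,320),"C left",z(140,215),"C right",z(266,215))
print(r.close_job())
E
```

```text
tail [ 0.5107 -0.0555  0.1308] [ 0.5447 -0.0556  0.1319] C left [ 0.5971 -0.026   0.13  ] C right [ 0.597  -0.0875  0.1307]
the job is handed in; nothing more can be done
None
```

The press is set up as you asked and the job is handed in, at about 45 s of the 210 s allowed.

- **Swap:** I moved the egg cup aside, put the beaker on the drip mat, then put the cup on the other mat. The cup was knocked about 35 mm off its mat while I was on the last weight. I put it back after that weight was on.
- **Gate:** I pulled it open to the black lines. The last measurement put the handle's middle at 149 mm from the rod and the lines at 149.2 mm.
- **Weights:** There were three on the bench. All three went through their gaps onto the rod after the gate was open.

**Last checks:**
- The cup is within 1 mm of its mat's centre. The beaker is about 3 mm off the centre of the drip mat.
- The top weight is level, with depth readings of 130–132 mm against the 130 mm expected for three.
- The bento box, toothpick holder and bottle were not touched, though I did not measure their positions at the end.
- No check failed. The tool had drifted to about 7° of tilt by the end, but this did not affect any placement.

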